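# Put away the tinned stock

## Task

Put away the tinned goods: slide all the round tins standing on the worktop, upright, single file between the guide rails of the stock lane and pack them up against its end stop without gaps (one may already be standing in the lane). Pull the drawer of the little countertop unit open, lay both flat fish tins flat in it and close it fully. Leave everything else on the worktop where it is.

Things in the scene. Friction and masses are not known exactly. Their poses are not given: they have to be found in the camera images.
- tin1: food tin, an upright closed cylinder 87 mm across and 64 mm tall, 0.4 kg, steel with a paper label; too wide to grip, slides on the worktop when pushed low down; may be absent (None). Origin: centre of its underside, z up along its axis
- tin2: food tin, an upright closed cylinder 87 mm across and 64 mm tall, 0.4 kg, steel with a paper label; too wide to grip, slides on the worktop when pushed low down; may be absent (None). Origin: centre of its underside, z up along its axis
- tin3: food tin, an upright closed cylinder 87 mm across and 64 mm tall, 0.4 kg, steel with a paper label; too wide to grip, slides on the worktop when pushed low down; may be absent (None). Origin: centre of its underside, z up along its axis
- tin4: food tin, an upright closed cylinder 87 mm across and 64 mm tall, 0.4 kg, steel with a paper label; too wide to grip, slides on the worktop when pushed low down; may be absent (None). Origin: centre of its underside, z up along its axis
- flat1: flat rectangular fish tin, bare metal with a ring pull, 104 mm (own x) by 60 mm (own y) by 22 mm tall, 0.16 kg, lying flat on the worktop. Origin: centre of its underside; grip it across the 60 mm
- flat2: flat rectangular fish tin, bare metal with a ring pull, 104 mm (own x) by 60 mm (own y) by 22 mm tall, 0.16 kg, lying flat on the worktop. Origin: centre of its underside; grip it across the 60 mm
- lane: fixed stock lane: two upright steel guide rails 34 mm tall, 4 mm thick, 92 mm apart inside, straight for 305 mm, with a stop plate (46 mm tall) at one end and a flared mouth at the other (flare 41 mm long, 23 mm wider each side); no floor. Origin: on its axis at worktop height where the flare begins; x points out of the mouth: stop face at x -305 mm, flare tips at +41 mm
- lane_stop (a point): middle of the lane's stop face at worktop height; x points along the lane towards the mouth, z up. The deepest tin touching the stop has its centre at x = 43.5 mm, the next one at 130.5 mm, then 217.5 mm and 304.5 mm
- drawer (a joint): the one drawer of the stainless steel countertop unit (fixed; 300 mm deep along its x, 300 mm wide along its y, 115 mm tall; its front faces its own -x, roughly towards the robot). 0 = closed, grows as it is pulled out towards the unit's -x, at most 0.19 m; about 1.2 N of friction, stays where it is left
- drawer_handle (a point): middle of the bar handle (11 mm thick, 140 mm along y, 35 mm off the drawer front, 84 mm above the worktop), to be pinched from above; moves with the drawer, axes as the unit's: x into the unit. The drawer's inside: x 56 to 313 mm, y -131 to 131 mm, floor at z -68 mm, walls to z -12 mm, front panel to z +26 mm. Opened by d, x 56 mm to 50 mm + d is free from above
- glass_jar: bystander: lidded glass jar, 68 mm across, 88 mm tall, origin under its centre
- ramekin: bystander: small white open dish, 72 mm across, 36 mm tall, origin under its centre
Mind the look-alikes: they are no part of the job. Leave any green or red look-alike of the flat2 alone.

How it is judged (in metres and radians):
On the way, in this order (a step that is already met when the one before it is completed fails the run):
1. the drawer is pulled open (value of joint drawer above 0.11 m), for 0.2 s.
2. both flat tins lie flat in the drawer (x of flat1 in the frame of drawer_handle between 0.056 and 0.313 m and y of flat1 in the frame of drawer_handle between -0.13 and 0.13 m and z of flat1 in the frame of drawer_handle between -0.078 and -0.02 m and angle between the z axis of each of flat1, flat2 and the z axis of drawer_handle, either way round below 0.2 rad and x of flat2 in the frame of drawer_handle between 0.056 and 0.313 m and y of flat2 in the frame of drawer_handle between -0.13 and 0.13 m and z of flat2 in the frame of drawer_handle between -0.078 and -0.02 m), for 0.2 s.
At the end, for the whole second after the job is handed in: round tins upright between the rails (8 mm from the lane axis), packed from the stop outwards with no place empty, each within 12 mm of its packed place; both flat tins flat (0.2 rad) in the drawer; drawer closed to 8 mm; all at rest, robot clear (all of step 2 and (x of tin1 in the frame of lane_stop between 0.0315 and 0.0555 m or (x of tin1 in the frame of lane_stop between 0.1185 and 0.1425 m and (x of tin2 in the frame of lane_stop between 0.0315 and 0.0555 m or x of tin3 in the frame of lane_stop between 0.0315 and 0.0555 m or x of tin4 in the frame of lane_stop between 0.0315 and 0.0555 m)) or (x of tin1 in the frame of lane_stop between 0.2055 and 0.2295 m and (x of tin2 in the frame of lane_stop between 0.1185 and 0.1425 m or x of tin3 in the frame of lane_stop between 0.1185 and 0.1425 m or x of tin4 in the frame of lane_stop between 0.1185 and 0.1425 m)) or (x of tin1 in the frame of lane_stop between 0.2925 and 0.3165 m and (x of tin2 in the frame of lane_stop between 0.2055 and 0.2295 m or x of tin3 in the frame of lane_stop between 0.2055 and 0.2295 m or x of tin4 in the frame of lane_stop between 0.2055 and 0.2295 m))) and y of tin1 in the frame of lane_stop between -0.008 and 0.008 m and angle between each of tin1, tin2, tin3, tin4's own z axis and vertical below 0.1 rad and (x of tin2 in the frame of lane_stop between 0.0315 and 0.0555 m or (x of tin2 in the frame of lane_stop between 0.1185 and 0.1425 m and (x of tin1 in the frame of lane_stop between 0.0315 and 0.0555 m or x of tin3 in the frame of lane_stop between 0.0315 and 0.0555 m or x of tin4 in the frame of lane_stop between 0.0315 and 0.0555 m)) or (x of tin2 in the frame of lane_stop between 0.2055 and 0.2295 m and (x of tin1 in the frame of lane_stop between 0.1185 and 0.1425 m or x of tin3 in the frame of lane_stop between 0.1185 and 0.1425 m or x of tin4 in the frame of lane_stop between 0.1185 and 0.1425 m)) or (x of tin2 in the frame of lane_stop between 0.2925 and 0.3165 m and (x of tin1 in the frame of lane_stop between 0.2055 and 0.2295 m or x of tin3 in the frame of lane_stop between 0.2055 and 0.2295 m or x of tin4 in the frame of lane_stop between 0.2055 and 0.2295 m))) and y of tin2 in the frame of lane_stop between -0.008 and 0.008 m and (x of tin3 in the frame of lane_stop between 0.0315 and 0.0555 m or (x of tin3 in the frame of lane_stop between 0.1185 and 0.1425 m and (x of tin1 in the frame of lane_stop between 0.0315 and 0.0555 m or x of tin2 in the frame of lane_stop between 0.0315 and 0.0555 m or x of tin4 in the frame of lane_stop between 0.0315 and 0.0555 m)) or (x of tin3 in the frame of lane_stop between 0.2055 and 0.2295 m and (x of tin1 in the frame of lane_stop between 0.1185 and 0.1425 m or x of tin2 in the frame of lane_stop between 0.1185 and 0.1425 m or x of tin4 in the frame of lane_stop between 0.1185 and 0.1425 m)) or (x of tin3 in the frame of lane_stop between 0.2925 and 0.3165 m and (x of tin1 in the frame of lane_stop between 0.2055 and 0.2295 m or x of tin2 in the frame of lane_stop between 0.2055 and 0.2295 m or x of tin4 in the frame of lane_stop between 0.2055 and 0.2295 m))) and y of tin3 in the frame of lane_stop between -0.008 and 0.008 m and (x of tin4 in the frame of lane_stop between 0.0315 and 0.0555 m or (x of tin4 in the frame of lane_stop between 0.1185 and 0.1425 m and (x of tin1 in the frame of lane_stop between 0.0315 and 0.0555 m or x of tin2 in the frame of lane_stop between 0.0315 and 0.0555 m or x of tin3 in the frame of lane_stop between 0.0315 and 0.0555 m)) or (x of tin4 in the frame of lane_stop between 0.2055 and 0.2295 m and (x of tin1 in the frame of lane_stop between 0.1185 and 0.1425 m or x of tin2 in the frame of lane_stop between 0.1185 and 0.1425 m or x of tin3 in the frame of lane_stop between 0.1185 and 0.1425 m)) or (x of tin4 in the frame of lane_stop between 0.2925 and 0.3165 m and (x of tin1 in the frame of lane_stop between 0.2055 and 0.2295 m or x of tin2 in the frame of lane_stop between 0.2055 and 0.2295 m or x of tin3 in the frame of lane_stop between 0.2055 and 0.2295 m))) and y of tin4 in the frame of lane_stop between -0.008 and 0.008 m and value of joint drawer below 0.008 m and linear speed of each of tin1, tin2, tin3, tin4, flat1, flat2 below 0.02 m/s); the robot touches nothing.
It fails at once if something that is not part of the job (the glass jar, the small white dish) is knocked more than 3 cm out of place (distance of any of glass_jar, ramekin from where it was at the start of the episode above 0.03 m).
Of tin1, tin2, tin3, tin4 only 3 to 4 are there at a start; the rules pass over those that are not, and their reading is None.
At some moment in a run one of tin1, tin2, tin3, tin4, flat1, flat2 may be knocked a few centimetres aside while the robot is not near it.
Once in a run the grip may slacken for a moment while it holds something.
It also fails if it takes over 208 s, if anything falls off the work surface, if the arm or the gripper's body presses on something with over 40 N, if the wrist force passes 120 N, or if a joint passes its speed limit or range.

## Robot

A 7-joint arm with a two-finger parallel gripper is mounted at the origin on the work surface. World frame = base frame: x ahead of the robot, y to its left, z up, the work surface at z = 0. Lengths are in mm, angles in rad, forces in N, time in s.
With the tool pointing down it reaches from about 425 to 875 mm from the base axis. Payload 4.7 kg.
Tool frame: the origin (TCP) lies midway between the tips of the shut fingers; the grasp point (between the pads) lies 19 mm behind it; z points along the fingers, y is the direction in which the jaws open and shut (so a half turn about z gives the same grasp; the last joint's range is limited). The gripper opens to 87 mm and grips with 3 to 60 N. Pads are 19 mm wide; open, the fingers measure 117 mm over their backs; the gripper's body (75 mm by 190 mm) begins 51 mm behind the grasp point.
Start: joints at [1.296, 0.321, -0.07, 1.45, 0.023, 1.371, -0.057], TCP at [185.1, -623.111, 183.687] pointing down, gripper open.
Joint ranges: [-2.86, 2.86], [-0.3, 2.09], [-1.38, 1.24], [0.06, 2.45], [-1.56, 4.7], [0.09, 2.05], [-2.69, 2.69]. Speed limits (rad/s): [2.57, 2.57, 3.14, 3.14, 3.14, 3.14, 3.14].

## Interface

Orientations are given as a rotation vector (axis times angle).
In Python, from workcell import readout, eyes, manip gives the robot as it stands.
- The arm moves only by the shell command python3 -m inch 'ROWS' [FORCE]. ROWS is JSON, a list of rows, each an object with "gripper": the finger opening in cm, from 0 to 8.7; "slide": the shift along the tool's x, y, z in cm, a list of three; "twist": the turn about the tool's z in degrees. In form: [{"gripper": gripper, "slide": [x, y, z], "twist": twist}, ...]. A call has 1 to 20 rows; each row is the pose to reach, as a shift and turn from the pose measured when the call began, along the tool's axes at that moment; what a row does not reach only later rows make up. A row lasts 1/8 s, in which the tool goes at most 62.5 mm and 10.7 degrees, less where a joint would pass 70% of its speed; a pose out of reach is approached as far as the arm can. A call with a gripper value outside its range is refused whole. The fingers move at their own pace and stop on an object; FORCE is the grip in N (left out, the last holds). Time passes only in rows, so rows that repeat a pose let the fingers close. It gives the time, the measured TCP pose, the force and the opening at its end, in the units of the state.
- readout.sense(): the state, without advancing time (a new reading comes with each control period).
- eyes.snapshot(name): name is "side" or "top"; returns the picture (400x640x3 uint8, red, green, blue); there is no depth.
- eyes.calibration(name): a dict with "fx", "fy", "cx", "cy" (pixels), "k1" (the pictures are not rectified: a ray, as slopes to the right and down, at radius r is drawn at 1 + k1 r^2 times it, then the intrinsics apply), "R" (3x3) and "t" (3): a world point X has camera coordinates R X + t. Camera axes: x right, y down, z forward; pixel columns grow to the right and rows downward; lengths in mm; the calibration is good to about 2 mm. A picture is of the moment at which its call begins. calibration takes no time and is no camera call.
- manip.hand_in(): hands the job in, once; it reports no verdict.
The state is a dict: "clock": time; "qpos": joint angles; "dq": joint speeds; "tau": joint torques, N m; "eef_pos": TCP position; "tool_rot": TCP orientation; "contact_force": force on the tool from outside, world axes, zero at the start; "torque": the same for the moment, N m; "width": finger opening in mm.
Only numpy, scipy, OpenCV 4.12 (cv2) and the standard library are available. Lean on these libraries where they do the work, as an engineer would, in place of code of your own. Each camera call takes 0.05 s, during which the arm holds its last target.

## Working session

There is one attempt and no reset: what is moved stays moved. The work goes in short steps, Python scripts to look and compute and a shell command to move; the robot and the scene stay as the last step left them, time stands still between calls to the robot, and variables do not carry over. Pictures are saved under pics/ and viewed, and the job is handed in when it is done.

```bash
ls -la; mkdir -p pics; python3 - <<'E'
from workcell import readout, eyes
import cv2
print(readout.sense())
for n in ("side","top"):
    im=eyes.snapshot(n); cv2.imwrite(f"pics/{n}0.png",im[:,:,::-1])
    print(eyes.calibration(n))
E
```

```text
total 12
drwxr-xr-x  3 agent agent 4096 Dec  7 15:36 .
drwxr-xr-x 23 root  root  4096 Dec  7 15:36 ..
drwxr-xr-x  2 agent agent 4096 Dec  7 15:36 pics
{'clock': 0.0, 'qpos': array([ 1.29611352,  0.32180349, -0.07012459,  1.45168392,  0.02260465,
        1.37082843, -0.0568809 ]), 'dq': array([ 4.17014530e-04,  9.73359067e-05, -1.36960086e-03, -2.35439929e-04,
        6.07566193e-04, -8.45561328e-04, -5.78667419e-04]), 'tau': array([-6.21892536e-05, -4.91287315e+01, -4.04046820e-01, -3.12527740e+01,
       -6.38960791e-02,  4.39319573e-02,  1.97041736e-04]), 'eef_pos': array([ 184.89674009, -622.4741859 ,  182.57011979]), 'tool_rot': array([-3.10700023e+00, -4.51908692e-01,  5.81184712e-04]), 'contact_force': array([-0.32167856,  0.00777187, -0.47504719]), 'torque': array([ 0.0408974 ,  0.03167188, -0.01028015]), 'width': 86.70633833598792}
{'fx': 395.2279619543776, 'fy': 395.2279619543776, 'cx': 325.3741788546481, 'cy': 201.35354973257566, 'k1': -0.061143863983311904, 'R': array([[-0.99602303, -0.08818175,  0.01273158],
       [-0.07527757,  0.7564683 , -0.64968376],
       [ 0.04765922, -0.6480584 , -0.76009796]]), 't': array([ 545.48772759,   81.80542149, 1074.60773238])}
{'fx': 498.7063580139884, 'fy': 498.7063580139884, 'cx': 317.0058013415734, 'cy': 206.26680584779564, 'k1': -0.03603622387578323, 'R': array([[-0.00113242, -0.99964822,  0.02649824],
       [-0.99660523, -0.00105319, -0.082322  ],
       [ 0.08232095, -0.02650151, -0.99625345]]), 't': array([ -15.15783991,  527.94703378, 1404.71317162])}
```

View pics/side0.png

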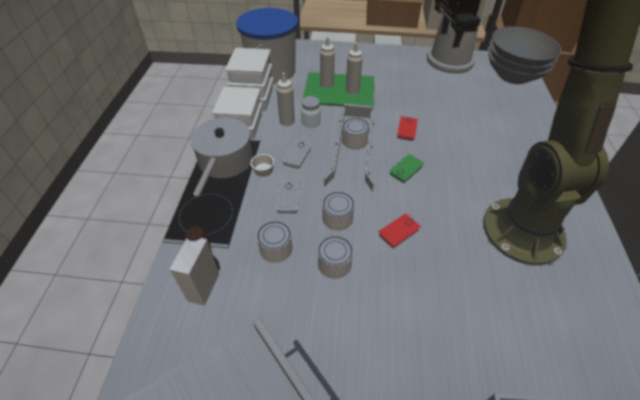

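View pics/top0.png

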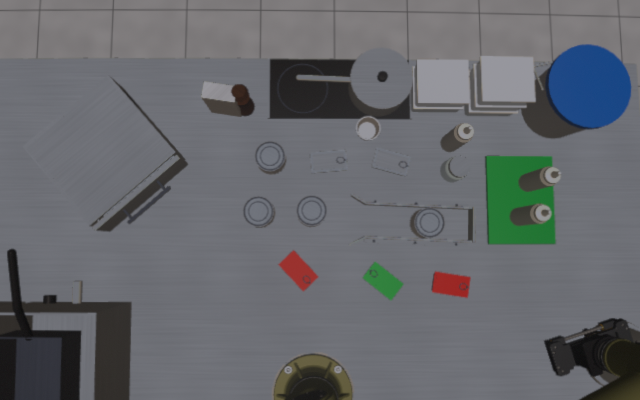

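```bash
cat > h.py <<'E'
import numpy as np, cv2, json
from workcell import readout, eyes
from scipy.spatial.transform import Rotation as Ro
C={n:eyes.calibration(n) for n in("side","top")}
def ray(n,u,v):
    c=C[n]; xd=(u-c['cx'])/c['fx']; yd=(v-c['cy'])/c['fy']
    x,y=xd,yd
    for _ in range(20):
        f=1+c['k1']*(x*x+y*y); x,y=xd/f,yd/f
    d=c['R'].T@np.array([x,y,1.]); o=-c['R'].T@c['t']
    return o,d/np.linalg.norm(d)
def P(n,u,v,z):
    o,d=ray(n,u,v); return o+d*(z-o[2])/d[2]
def tri(a,b):
    (o1,d1),(o2,d2)=ray('side',*a),ray('top',*b)
    A=np.stack([d1,-d2],1); s=np.linalg.lstsq(A,o2-o1,rcond=None)[0]
    p,q=o1+d1*s[0],o2+d2*s[1]; return (p+q)/2,np.linalg.norm(p-q)
def proj(n,X):
    c=C[n]; p=c['R']@np.asarray(X,float)+c['t']; x,y=p[0]/p[2],p[1]/p[2]; f=1+c['k1']*(x*x+y*y)
    return np.array([c['fx']*x*f+c['cx'],c['fy']*y*f+c['cy']])
def snap(n,name=None):
    im=eyes.snapshot(n)[:,:,::-1].copy()
    if name: cv2.imwrite(f"pics/{name}.png",im)
    return im
def crop(im,x0,y0,x1,y1,k,name):
    cv2.imwrite(f"pics/{name}.png",cv2.resize(im[y0:y1,x0:x1],None,fx=k,fy=k,interpolation=cv2.INTER_CUBIC))
def togo(target,yawdeg=None,s=None):
    """target TCP (mm) -> slide cm in tool axes from current; yaw: direction of tool y in world deg (mod 180)"""
    s=s or readout.sense(); R=Ro.from_rotvec(s['tool_rot']).as_matrix()
    sl=R.T@(np.asarray(target,float)-s['eef_pos'])/10
    tw=None
    if yawdeg is not None:
        cur=np.degrees(np.arctan2(R[1,1],R[0,1])); d=-(yawdeg-cur)
        tw=(d+90)%180-90
    return np.round(sl,2),tw
def st():
    s=readout.sense();R=Ro.from_rotvec(s['tool_rot']).as_matrix()
    print('t',round(s['clock'],2),'pos',s['eef_pos'].round(1),'q',s['qpos'].round(2),'F',s['contact_force'].round(1),'w',round(s['width'],1),'yaw_y',np.degrees(np.arctan2(R[1,1],R[0,1])).round(1),'zax',R[:,2].round(3))
E
python3 - <<'E'
from h import *
im=cv2.imread('pics/top0.png'); crop(im,240,110,500,310,3,'t0a'); crop(im,20,70,260,240,3,'t0b')
im=cv2.imread('pics/side0.png'); crop(im,230,80,440,290,3,'s0a')
st()
E
```

```text
t 0.1 pos [ 184.9 -622.5  182.7] q [ 1.3   0.32 -0.07  1.45  0.02  1.37 -0.06] F [-0.5  0.3 -0.1] w 87.1 yaw_y -73.5 zax [-0.001  0.002 -1.   ]
```

View pics/t0a.png

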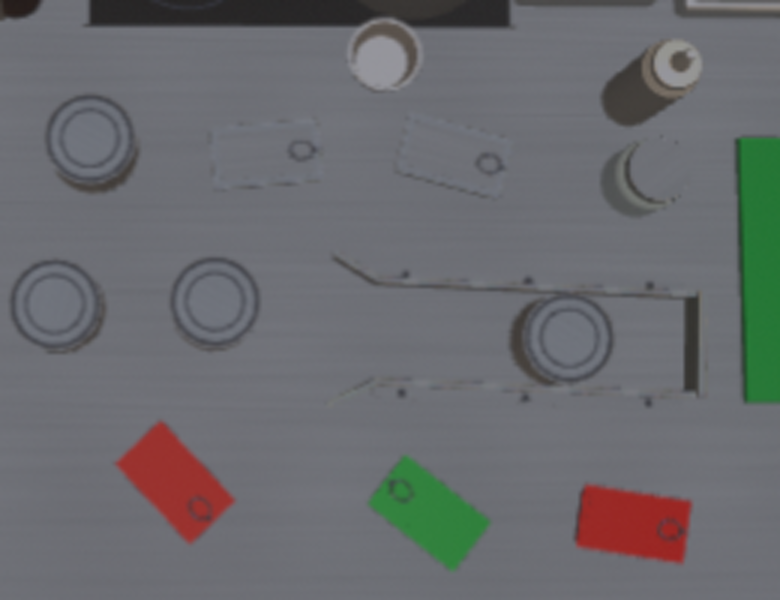

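View pics/t0b.png

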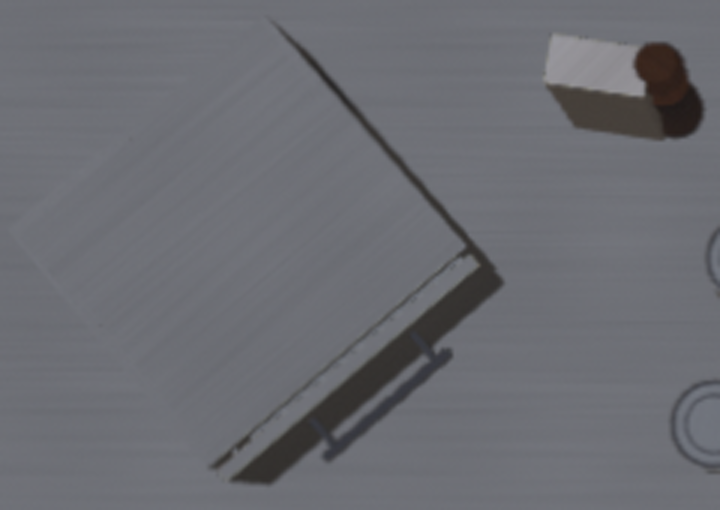

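View pics/s0a.png

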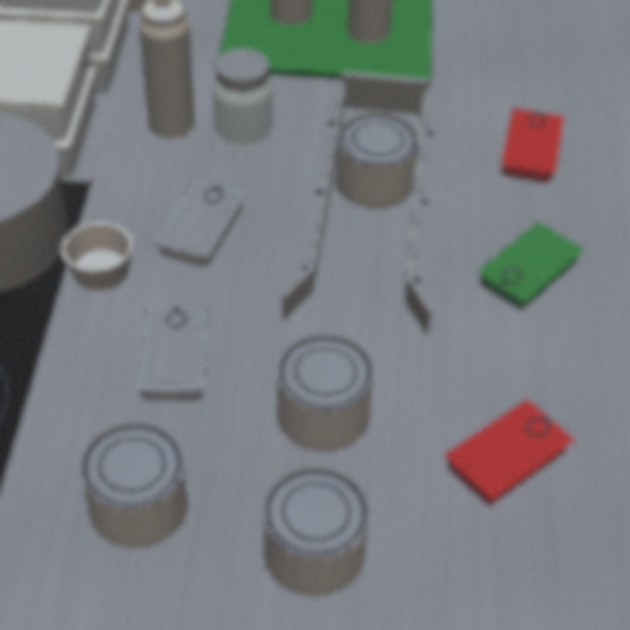

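```bash
python3 - <<'E'
from h import *
tins_t=[(90,140),(55,304),(215,301),(568,338)]
tins_s=[(132,465),(315,512),(324,371),(376,138)]
for a,b in zip(tins_s,tins_t):
    u=(a[0]/3+230,a[1]/3+80); w=(b[0]/3+240,b[1]/3+110)
    X,e=tri(u,w); print('tin',X.round(1),e.round(1),P('top',*w,64).round(1)[:2])
T=lambda x,y:(x/3+240,y/3+110)
S=lambda x,y:(x/3+230,y/3+80)
print('flats corners')
for name,cs in {'A':[(212,132),(317,121),(321,179),(215,188)],'B':[(409,115),(511,141),(500,196),(398,172)]}.items():
    Q=np.array([P('top',*T(*c),22)[:2] for c in cs]); print(name,Q.round(0).tolist(),Q.mean(0).round(1))
    e=(Q[1]+Q[2]-Q[0]-Q[3])/2; print(' long',np.linalg.norm(e).round(1),np.degrees(np.arctan2(e[1],e[0])).round(1)); f=(Q[3]+Q[2]-Q[0]-Q[1])/2;print(' short',np.linalg.norm(f).round(1),np.degrees(np.arctan2(f[1],f[0])).round(1))
print('ringA tri',tri(S(176,318),T(302,150)),'ringB',tri(S(214,195),T(489,163)))
print('lane rails top z34')
for c in [(334,257),(377,282),(695,296),(695,393),(372,378),(330,403)]: print(c,P('top',*T(*c),34).round(1)[:2])
print('stop',[P('top',*T(*c),46).round(1)[:2].tolist() for c in [(686,293),(688,391),(698,294),(699,392)]])
print('stop tri',tri(S(344,78),T(698,294)),tri(S(424,80),T(699,392)))
U=lambda x,y:(x/3+20,y/3+70)
print('handle',[P('top',*U(*c),84+5).round(1).tolist() for c in [(447,352),(328,456)]])
print('front lip',[P('top',*U(*c),110).round(1).tolist() for c in [(482,262),(231,477)]])
print('jar',P('top',*T(660,172),88)[:2].round(0),'ram',P('top',*T(385,50),36)[:2].round(0))
E
python3 - <<'E'
import cv2
im=cv2.imread('pics/side0.png'); cv2.imwrite('pics/s0b.png',cv2.resize(im[300:400,220:360],None,fx=5,fy=5,interpolation=cv2.INTER_CUBIC))
E
```

```text
tin [665.9 117.8  56. ] 2.1 [663.4 117.2]
tin [511.3 149.1  55.6] 0.8 [510.2 148.3]
tin [514.1   0.6  57.5] 0.9 [513.1   0.8]
tin [ 480.1 -328.8   59.5] 1.9 [ 478.9 -327.6]
flats corners
A [[679.0, 3.0], [690.0, -98.0], [634.0, -102.0], [625.0, 0.0]] [657.1 -49.3]
 long 102.1 -84.3
 short 55.5 -176.7
B [[697.0, -188.0], [672.0, -286.0], [618.0, -275.0], [641.0, -176.0]] [ 656.9 -231.2]
 long 101.6 -103.7
 short 55.9 168.2
ringA tri (array([662.29953513, -83.81877185,  20.12711076]), np.float64(0.2069540949310327)) ringB (array([ 649.54311251, -265.04482463,   19.76564822]), np.float64(1.9299294356392611))
lane rails top z34
(334, 257) [ 557.3 -112.7]
(377, 282) [ 533.6 -153.4]
(695, 296) [ 520.5 -458.7]
(695, 393) [ 427.9 -456.3]
(372, 378) [ 442.6 -147.8]
(330, 403) [ 419.2 -108. ]
stop [[522.4, -446.1], [429.7, -445.6], [521.5, -457.6], [428.7, -456.1]]
stop tri (array([ 521.79556969, -459.69414457,   39.83328336]), np.float64(0.34987100480538114)) (array([ 429.24389409, -455.79308002,   47.0797576 ]), np.float64(1.057599747809301))
handle [[573.7, 389.5, 89.0], [479.2, 494.6, 89.0]]
front lip [[652.6, 354.5, 110.0], [459.3, 573.0, 110.0]]
jar [ 631. -411.] ram [ 757. -163.]
```

View pics/s0b.png

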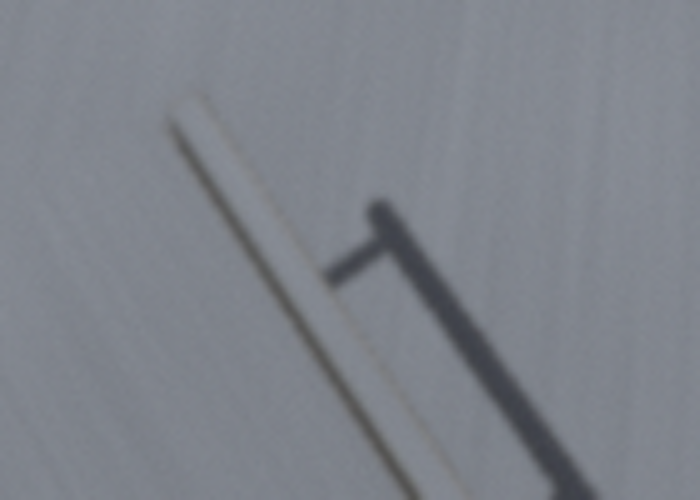

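```bash
python3 - <<'E'
from h import *
print('handle end',tri((296,341.6),(169,187.3)))
for p in [(420,-440,200),(560,-100,200),(540,200,200),(515,430,160)]: print(p,togo(p,42))
E
```

```text
handle end (array([573.86641951, 391.27821109,  82.55279461]), np.float64(1.3755175325128826))
(420, -440, 200) (array([ 27.74, -10.81,  -1.72]), np.float64(64.54707683570882))
(560, -100, 200) (array([ 50.84, -39.41,  -1.67]), np.float64(64.54707683570882))
(540, 200, 200) (array([ 57.47, -68.74,  -1.62]), np.float64(64.54707683570882))
(515, 430, 160) (array([ 61.62, -91.49,   2.42]), np.float64(64.54707683570882))
```

```bash
sed -i 's/tw=(d+90)%180-90/tw=(d+180)%360-180/' h.py; python3 -m inch '[{"gripper":6,"slide":[27.7,-10.8,-1.7],"twist":-10},{"gripper":6,"slide":[27.7,-10.8,-1.7],"twist":-15},{"gripper":6,"slide":[27.7,-10.8,-1.7],"twist":-25},{"gripper":6,"slide":[27.7,-10.8,-1.7],"twist":-30},{"gripper":6,"slide":[27.7,-10.8,-1.7],"twist":-35},{"gripper":6,"slide":[50.8,-39.4,-1.7],"twist":-40},{"gripper":6,"slide":[50.8,-39.4,-1.7],"twist":-45},{"gripper":6,"slide":[50.8,-39.4,-1.7],"twist":-50},{"gripper":6,"slide":[50.8,-39.4,-1.7],"twist":-60},{"gripper":6,"slide":[50.8,-39.4,-1.7],"twist":-65},{"gripper":6,"slide":[50.8,-39.4,-1.7],"twist":-70}]'; python3 -c "
from h import *
st();snap('top','t1');snap('side','s1');print(togo((540,200,200),42),togo((518,432,130),42))"
```

```text
clock: 1.48
eef_pos: [560.0, -97.8, 200.1]
tool_rot: [-2.282, -2.157, -0.001]
contact_force: [0.0, -0.8, -0.2]
width: 59.4
t 1.48 pos [560.  -97.8 200.1] q [ 0.67  0.19 -0.61  1.62  0.11  1.37 -0.01] F [ 0.  -0.8 -0.2] w 59.4 yaw_y -3.2 zax [-0.001  0.002 -1.   ]
(array([28.97, -3.5 ,  0.22]), np.float64(-44.697016144654754)) (array([51.99, -6.79,  7.36]), np.float64(-44.697016144654754))
```

```bash
python3 -m inch '[{"gripper":3.2,"slide":[29,-3.5,0.2],"twist":-8},{"gripper":3.2,"slide":[29,-3.5,0.2],"twist":-15},{"gripper":3.2,"slide":[29,-3.5,0.2],"twist":-23},{"gripper":3.2,"slide":[29,-3.5,0.2],"twist":-30},{"gripper":3.2,"slide":[29,-3.5,0.2],"twist":-36},{"gripper":3.2,"slide":[52,-6.8,4],"twist":-44.7},{"gripper":3.2,"slide":[52,-6.8,4],"twist":-44.7},{"gripper":3.2,"slide":[52,-6.8,4],"twist":-44.7},{"gripper":3.2,"slide":[52,-6.8,4],"twist":-44.7},{"gripper":3.2,"slide":[52,-6.8,5],"twist":-44.7},{"gripper":3.2,"slide":[52,-6.8,5],"twist":-44.7}]'; python3 -c "
from h import *
st();im=snap('top','t2');crop(im,60,120,260,270,4,'t2a');print(togo((526.5,442.5,120),42))"
```

```text
clock: 2.95
eef_pos: [517.9, 430.3, 151.8]
tool_rot: [-1.277, -2.868, -0.004]
contact_force: [-0.3, -0.5, 0.4]
width: 31.9
t 2.95 pos [517.9 430.3 151.8] q [-0.11  0.53 -0.88  1.41  0.4   1.39 -0.26] F [-0.3 -0.5  0.4] w 31.9 yaw_y 42.0 zax [-0.001  0.003 -1.   ]
(array([0.42, 1.42, 3.28]), np.float64(-0.11606933173351308))
```

View pics/t2a.png

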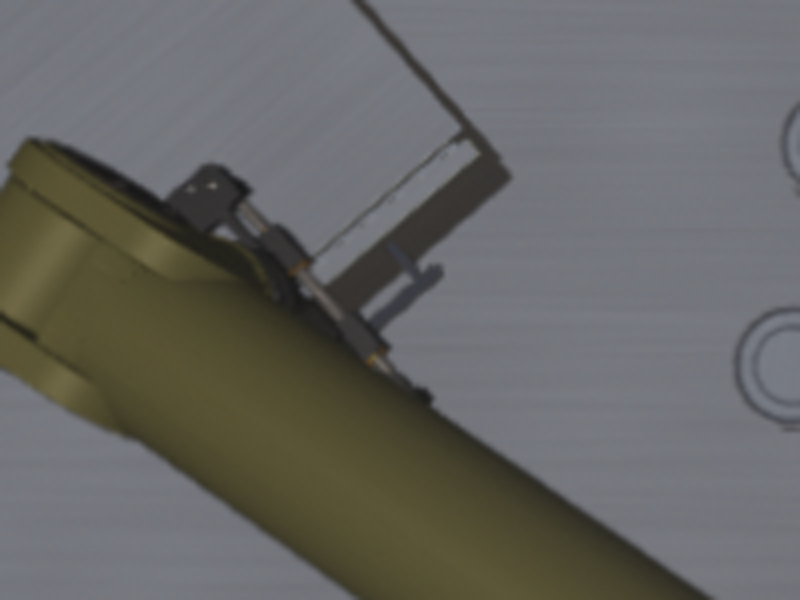

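View pics/t1.png

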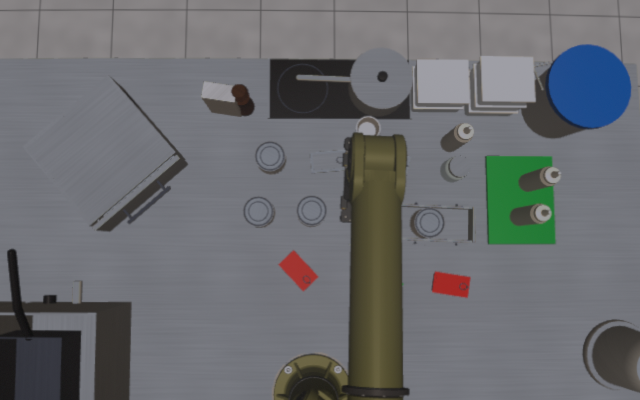

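```bash
python3 -m inch '[{"gripper":3.2,"slide":[0.4,1.4,3.3],"twist":0},{"gripper":3.2,"slide":[0.4,1.4,4],"twist":0},{"gripper":3.2,"slide":[0.4,1.4,5.5],"twist":0},{"gripper":3.2,"slide":[0.4,1.4,7],"twist":0},{"gripper":3.2,"slide":[0.4,1.4,8.5],"twist":0},{"gripper":3.2,"slide":[0.4,1.4,8.5],"twist":0}]' 40; python3 -c "
from h import *
st();im=snap('side','s3');crop(im,220,250,380,400,4,'s3a')"
```

```text
clock: 3.75
eef_pos: [525.8, 441.4, 66.1]
tool_rot: [-1.28, -2.866, -0.002]
contact_force: [1.0, 0.7, 0.5]
width: 32.0
t 3.75 pos [525.8 441.4  66.1] q [-0.15  0.62 -0.84  1.47  0.47  1.27 -0.31] F [1.  0.7 0.5] w 32.0 yaw_y 41.9 zax [-0.002  0.002 -1.   ]
```

View pics/s3a.png

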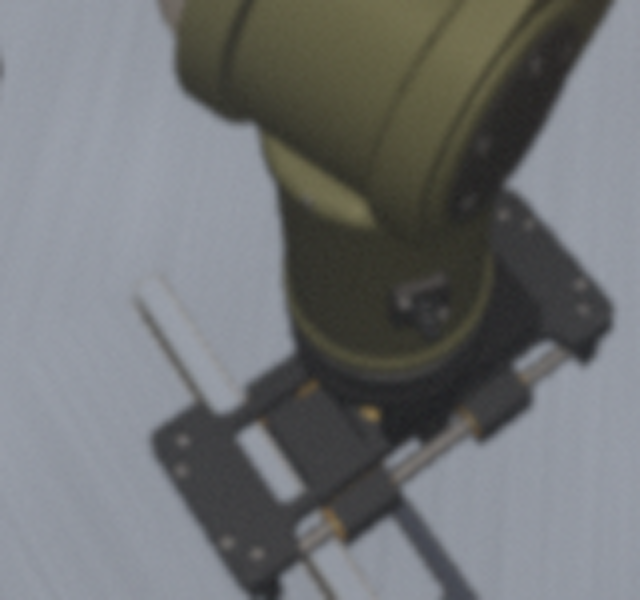

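Close on the handle.

```bash
python3 -m inch '[{"gripper":0.5,"slide":[0,0,0],"twist":0},{"gripper":0.5,"slide":[0,0,0],"twist":0},{"gripper":0.5,"slide":[0,0,0],"twist":0},{"gripper":0.5,"slide":[0,0,0],"twist":0},{"gripper":0.5,"slide":[0,0,0],"twist":0}]' 40; python3 -c "
from h import *
st();print(togo((526-.743*188,441-.669*188,66)))"
```

```text
clock: 4.42
eef_pos: [526.2, 442.1, 67.2]
tool_rot: [-1.28, -2.867, -0.004]
contact_force: [-0.5, 1.3, 1.1]
width: 5.4
t 4.42 pos [526.2 442.1  67.2] q [-0.15  0.62 -0.84  1.46  0.47  1.27 -0.31] F [-0.5  1.3  1.1] w 5.4 yaw_y 41.9 zax [-0.001  0.003 -1.   ]
(array([ -0.11, -18.89,   0.09]), None)
```

```bash
python3 -c "
from h import *
im=snap('side');im2=snap('top')
p=readout.sense()['eef_pos']
for h in (0,19):
  u=proj('side',p+[0,0,h]);v=proj('top',p+[0,0,h]);print(u,v)
  cv2.circle(im,tuple(int(x) for x in u),2,(0,0,255),-1);cv2.circle(im2,tuple(int(x) for x in v),2,(0,0,255),-1)
for n,i in (('side',im),('top',im2)):
  a=[tuple(int(x) for x in proj(n,q)) for q in ((573.8,390.5,84),(479.2,494.6,84))]; print(a); cv2.line(i,a[0],a[1],(0,255,0),1)
crop(im,220,250,380,400,4,'s4a');crop(im2,60,120,260,270,4,'t4a')"
```

```text
[316.78178681 372.00606535] [151.64412847 205.36783942]
[316.73846637 368.92605251] [149.5290187  204.78010559]
[(295, 340), (339, 400)]
[(169, 187), (129, 222)]
```

View pics/s4a.png

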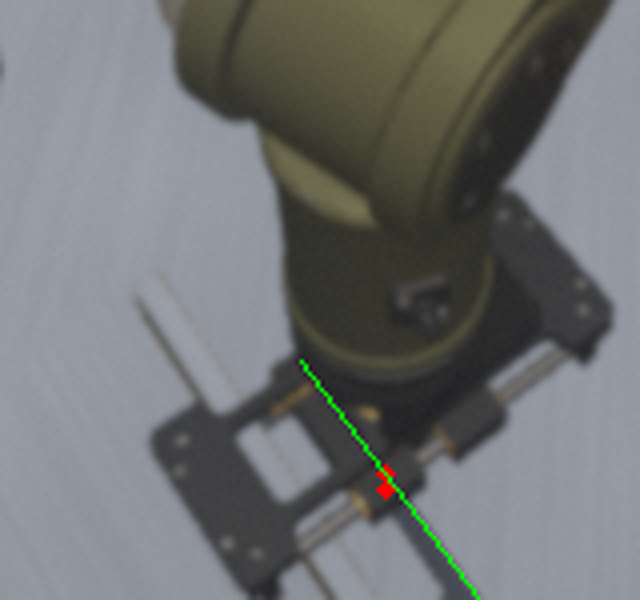

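View pics/t4a.png

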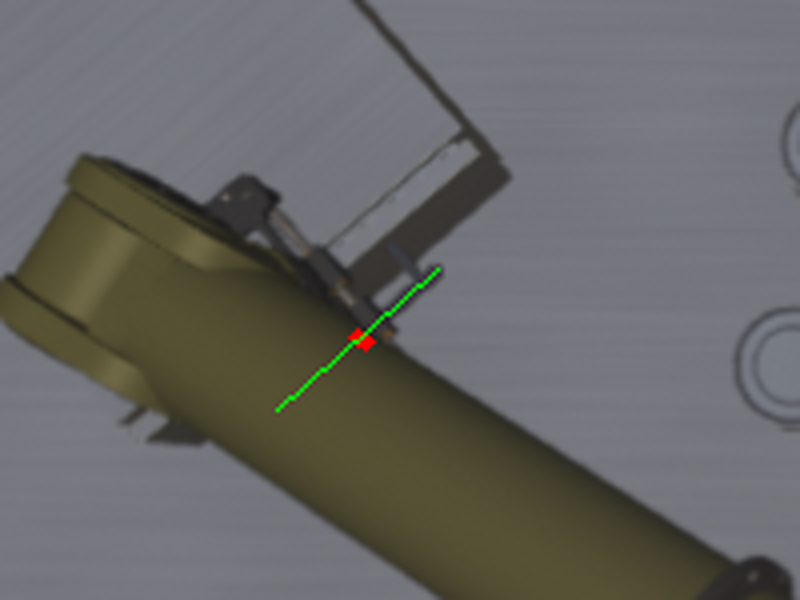

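```bash
python3 -m inch '[{"gripper":0,"slide":[0,0,0],"twist":0},{"gripper":0,"slide":[0,0,0],"twist":0},{"gripper":0,"slide":[0,-1,0],"twist":0},{"gripper":0,"slide":[0,-2,0],"twist":0},{"gripper":0,"slide":[0,-2,0],"twist":0}]' 40; python3 -c "
from h import *
st();im2=snap('top')
crop(im2,60,120,260,270,4,'t5a')"
```

```text
clock: 5.15
eef_pos: [510.7, 427.9, 67.2]
tool_rot: [-1.28, -2.868, -0.003]
contact_force: [0.4, -0.0, -0.2]
width: 0.7
t 5.15 pos [510.7 427.9  67.2] q [-0.12  0.58 -0.86  1.52  0.45  1.25 -0.3 ] F [ 0.4 -0.  -0.2] w 0.7 yaw_y 41.9 zax [-0.     0.002 -1.   ]
```

View pics/t5a.png

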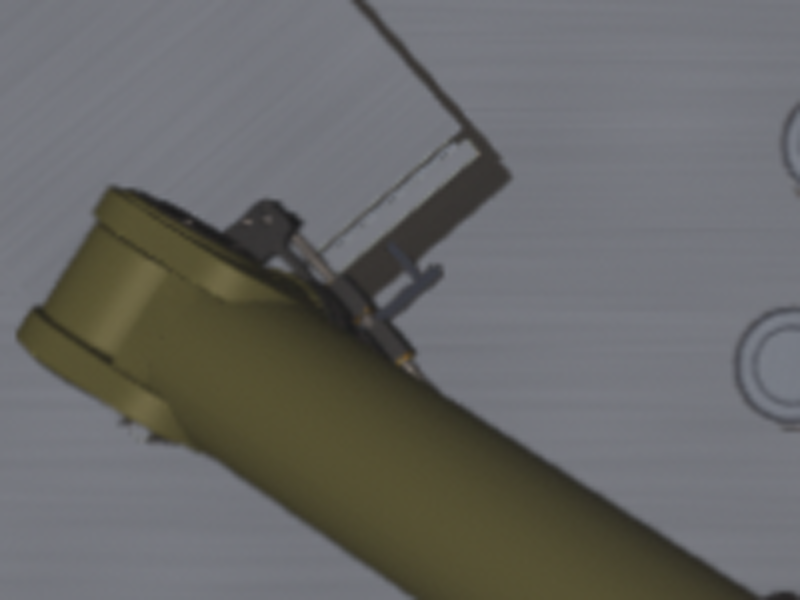

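```bash
python3 -c "
from h import *
for z in (120,150,180): print(P('top',148.7,194.5,z).round(0),P('top',153.7,198.7,z).round(0))
print(proj('top',(526,442,84)))
im=cv2.imread('pics/top0.png');crop(im,500,290,640,400,5,'t0c');print(proj('top',(185.1,-623.1,183.7)))
im=snap('side');crop(im,220,250,380,400,4,'s5a')
"
```

```text
[551. 435. 120.] [540. 421. 120.]
[548. 425. 150.] [537. 412. 150.]
[544. 416. 180.] [534. 403. 180.]
[149.7968202  204.92733647]
[557.95099166 335.71750466]
```

View pics/s5a.png

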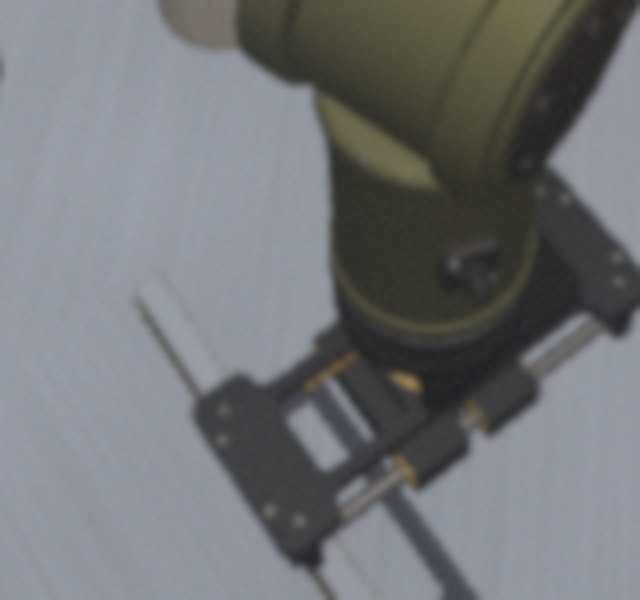

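View pics/t0c.png

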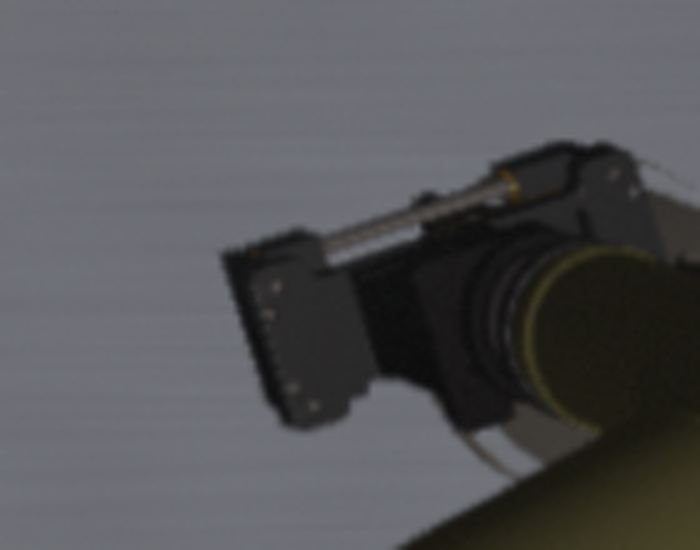

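```bash
python3 -c "
from h import *
for n in C: print(n,(-C[n]['R'].T@C[n]['t']).round(0))
# s5a: carrier mid; TCP (510.7,427.9)
for z in (130,150,170,190): print('s5',z,P('side',220+470/4,250+420/4,z).round(0),'s4',P('side',220+430/4,250+457/4,z).round(0))
"
```

```text
side [498. 683. 863.]
top [ 411.   23. 1443.]
s5 130 [489. 427. 130.] s4 [506. 446. 130.]
s5 150 [489. 434. 150.] s4 [506. 452. 150.]
s5 170 [490. 441. 170.] s4 [506. 458. 170.]
s5 190 [490. 448. 190.] s4 [505. 465. 190.]
```

```bash
python3 -m inch '[{"gripper":0,"slide":[0,0.5,0],"twist":0},{"gripper":0,"slide":[0,1,0],"twist":0},{"gripper":0,"slide":[0,1,0],"twist":0}]' ; python3 -m inch '[{"gripper":0,"slide":[0,0.4,0],"twist":0},{"gripper":0,"slide":[0,0.8,0],"twist":0},{"gripper":0,"slide":[0,0.8,0],"twist":0}]'; python3 -c "
from h import *
st();im=snap('side');crop(im,220,250,380,400,4,'s6a');im=snap('top');crop(im,60,120,260,270,4,'t6a')
"
```

```text
clock: 5.62
eef_pos: [519.3, 435.6, 67.2]
tool_rot: [-1.28, -2.867, -0.005]
contact_force: [0.6, -1.3, 0.0]
width: 0.4
clock: 6.0
eef_pos: [525.4, 441.3, 67.2]
tool_rot: [-1.28, -2.867, -0.005]
contact_force: [-0.1, -0.2, 0.1]
width: 0.8
t 6.0 pos [525.4 441.3  67.2] q [-0.15  0.61 -0.84  1.47  0.46  1.27 -0.31] F [-0.1 -0.2  0.1] w 0.8 yaw_y 41.9 zax [-0.     0.004 -1.   ]
```

View pics/s6a.png

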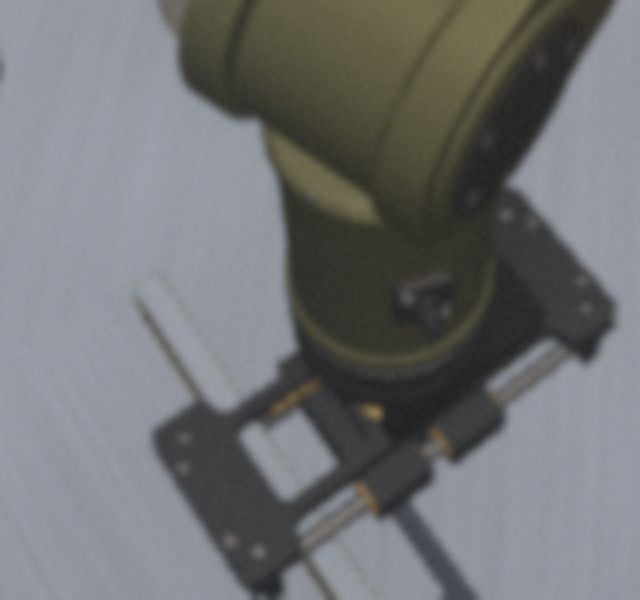

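```bash
python3 -m inch '[{"gripper":0,"slide":[0,0.3,0],"twist":0},{"gripper":0,"slide":[0,0.6,0],"twist":0},{"gripper":0,"slide":[0,0.6,0],"twist":0}]' ; python3 -m inch '[{"gripper":0,"slide":[0,0.3,0],"twist":0},{"gripper":0,"slide":[0,0.6,0],"twist":0},{"gripper":0,"slide":[0,0.6,0],"twist":0}]'
```

```text
clock: 6.48
eef_pos: [529.8, 445.2, 67.2]
tool_rot: [-1.28, -2.867, -0.005]
contact_force: [0.2, 0.2, 0.3]
width: 0.6
clock: 6.85
eef_pos: [534.4, 449.4, 67.1]
tool_rot: [-1.28, -2.867, -0.005]
contact_force: [-0.6, -0.3, -0.2]
width: 0.3
```

```bash
python3 -c "
from h import *
im=cv2.imread('pics/s1.png'); p=proj('side',(560,-97.8,200.1)); print(p)
cv2.circle(im,tuple(int(x) for x in p),1,(0,0,255),-1)
crop(im,int(p[0])-80,int(p[1])-70,int(p[0])+80,int(p[1])+70,5,'s1a')
im=cv2.imread('pics/t6a.png')
"
```

```text
[324.9402962  137.31432993]
```

View pics/s1a.png

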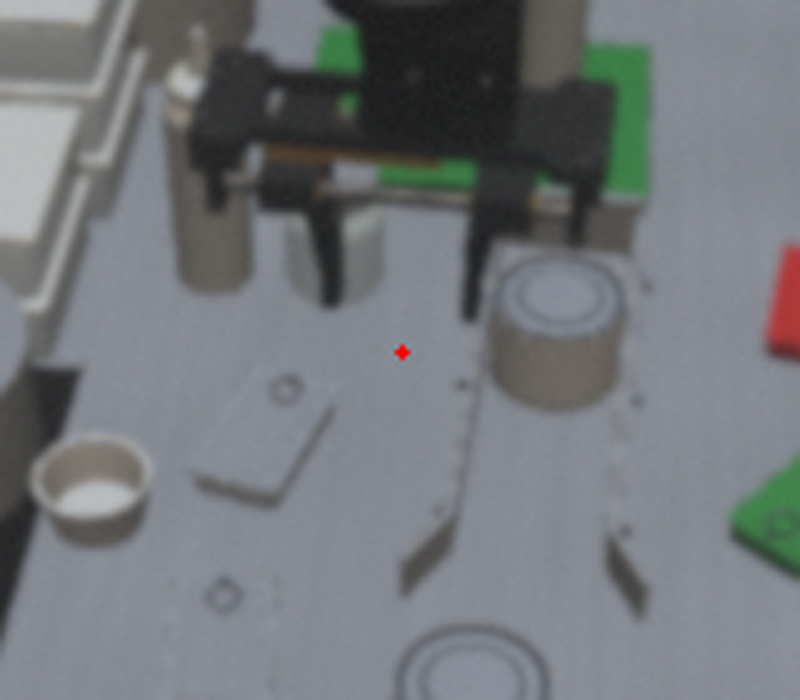

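View pics/t6a.png

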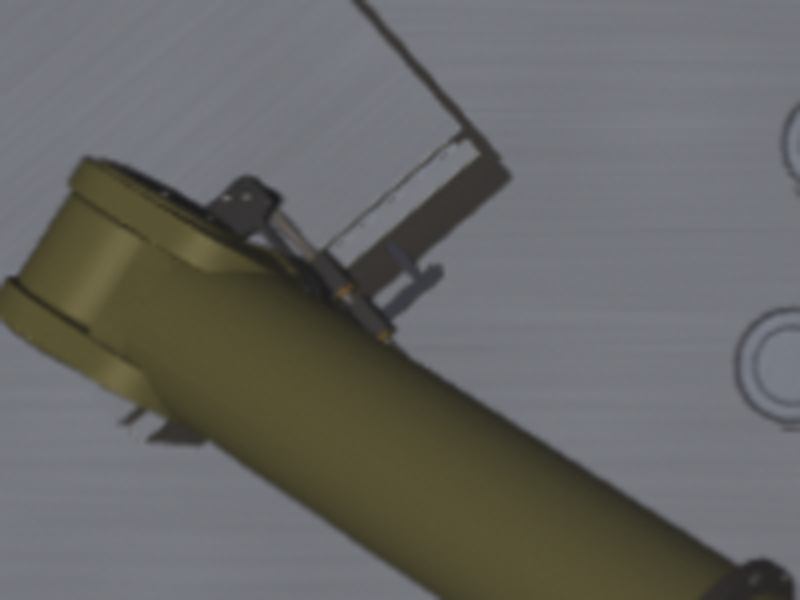

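```bash
python3 -m inch '[{"gripper":0,"slide":[0,-0.6,0],"twist":0},{"gripper":0,"slide":[0,-1.1,0],"twist":0},{"gripper":0,"slide":[0,-1.1,0.2],"twist":0},{"gripper":0,"slide":[0,-1.1,0.4],"twist":0}]' ; python3 -m inch '[{"gripper":0,"slide":[0,0,0.2],"twist":0},{"gripper":0,"slide":[0,0,0.4],"twist":0}]';python3 -m inch '[{"gripper":0,"slide":[0,0,0.2],"twist":0},{"gripper":0,"slide":[0,0,0.4],"twist":0}]'; python3 -m inch '[{"gripper":0,"slide":[0,0,0.2],"twist":0},{"gripper":0,"slide":[0,0,0.4],"twist":0}]'
```

```text
clock: 7.35
eef_pos: [526.3, 441.9, 63.1]
tool_rot: [-1.281, -2.867, -0.005]
contact_force: [-1.1, 1.0, 0.1]
width: 0.3
clock: 7.6
eef_pos: [526.3, 441.9, 58.8]
tool_rot: [-1.281, -2.867, -0.005]
contact_force: [0.0, 0.0, 1.1]
width: 0.4
clock: 7.85
eef_pos: [526.3, 442.0, 54.6]
tool_rot: [-1.281, -2.866, -0.005]
contact_force: [-0.4, 0.5, -0.0]
width: 0.1
clock: 8.1
eef_pos: [526.4, 442.1, 50.9]
tool_rot: [-1.281, -2.867, -0.006]
contact_force: [-1.0, -1.2, 8.7]
width: 0.5
```

```bash
python3 -m inch '[{"gripper":0,"slide":[0,0,-0.8],"twist":0},{"gripper":3.2,"slide":[0,0,-0.8],"twist":0},{"gripper":3.2,"slide":[0,0,-0.8],"twist":0},{"gripper":3.2,"slide":[0,0,-0.8],"twist":0},{"gripper":3.2,"slide":[0,0,-0.2],"twist":0},{"gripper":3.2,"slide":[0,0,0.4],"twist":0}]'; python3 -m inch '[{"gripper":3.2,"slide":[0,0,0.4],"twist":0},{"gripper":3.2,"slide":[0,0,0.8],"twist":0},{"gripper":3.2,"slide":[0,0,1.2],"twist":0},{"gripper":3.2,"slide":[0,0,1.6],"twist":0}]'; python3 -c "
from h import *
st()
for z in (200,230,238): print(proj('side',(560,-98,z)))"
```

```text
clock: 8.85
eef_pos: [526.2, 441.9, 46.2]
tool_rot: [-1.281, -2.866, -0.005]
contact_force: [-0.6, -0.1, 0.5]
width: 31.4
clock: 9.35
eef_pos: [526.3, 442.0, 29.9]
tool_rot: [-1.281, -2.866, -0.005]
contact_force: [-0.5, 0.3, 0.2]
width: 32.4
t 9.35 pos [526.3 442.   29.9] q [-0.16  0.65 -0.82  1.5   0.49  1.21 -0.32] F [-0.5  0.3  0.2] w 32.4 yaw_y 41.9 zax [-0.001  0.004 -1.   ]
[324.94675999 137.29376482]
[325.08929509 128.08625275]
[325.12839828 125.56134381]
```

```bash
python3 -m inch '[{"gripper":0.3,"slide":[0,0,0],"twist":0},{"gripper":0.3,"slide":[0,0,0],"twist":0},{"gripper":0.3,"slide":[0,0,0],"twist":0},{"gripper":0.3,"slide":[0,0,0],"twist":0}]' 40
```

```text
clock: 9.85
eef_pos: [526.5, 442.3, 30.2]
tool_rot: [-1.281, -2.867, -0.006]
contact_force: [0.9, 1.2, 0.5]
width: 9.9
```

```bash
python3 -m inch '[{"gripper":0.3,"slide":[0,-1,0],"twist":0},{"gripper":0.3,"slide":[0,-3,0],"twist":0},{"gripper":0.3,"slide":[0,-5,0],"twist":0},{"gripper":0.3,"slide":[0,-7,0],"twist":0},{"gripper":0.3,"slide":[0,-9,0],"twist":0},{"gripper":0.3,"slide":[0,-11,0],"twist":0},{"gripper":0.3,"slide":[0,-13,0],"twist":0},{"gripper":0.3,"slide":[0,-15,0],"twist":0},{"gripper":0.3,"slide":[0,-17,0],"twist":0},{"gripper":0.3,"slide":[0,-18.5,0],"twist":0},{"gripper":0.3,"slide":[0,-18.5,0],"twist":0},{"gripper":0.3,"slide":[0,-18.5,0],"twist":0}]' 40;python3 -c "
from h import *
st();im=snap('side','s7');im=snap('top','t7')"
```

```text
clock: 11.35
eef_pos: [390.6, 322.4, 30.2]
tool_rot: [-1.281, -2.868, -0.021]
contact_force: [7.2, 11.4, -10.1]
width: 9.7
t 11.35 pos [390.6 322.4  30.2] q [ 0.16  0.27 -0.99  1.96  0.26  1.03 -0.22] F [  7.2  11.4 -10.1] w 9.7 yaw_y 41.9 zax [ 0.005  0.012 -1.   ]
```

View pics/t7.png

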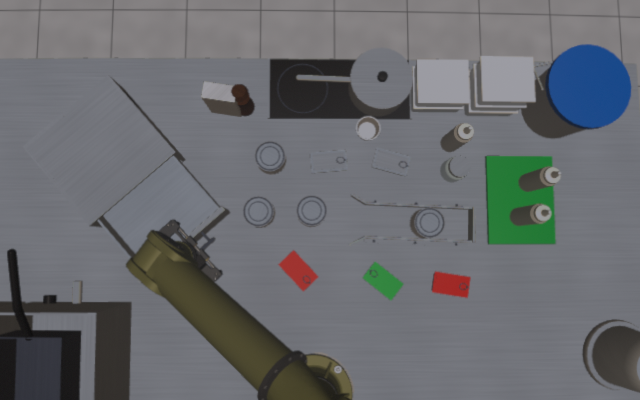

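```bash
python3 -m inch '[{"gripper":3,"slide":[0,0,0],"twist":0},{"gripper":3,"slide":[0,0,0],"twist":0},{"gripper":3,"slide":[0,0,0],"twist":0},{"gripper":3,"slide":[0,0,-2],"twist":0},{"gripper":3,"slide":[0,0,-5],"twist":0},{"gripper":3,"slide":[0,0,-10],"twist":0},{"gripper":3,"slide":[0,0,-14],"twist":0},{"gripper":3,"slide":[0,0,-14],"twist":0}]' 40;python3 -c "
from h import *
st();
for p in ((480,180,150),(655,30,150),(657,-49,150),(640,30,110)): print(p,togo(p,5.5))"
```

```text
clock: 12.45
eef_pos: [391.7, 322.5, 174.5]
tool_rot: [1.278, 2.864, 0.028]
contact_force: [-0.3, 0.1, 0.0]
width: 30.1
t 12.45 pos [391.7 322.5 174.5] q [ 0.28  0.07 -1.05  1.8   0.06  1.29 -0.05] F [-0.3  0.1  0. ] w 30.1 yaw_y 41.9 zax [ 0.012  0.015 -1.   ]
(480, 180, 150) (array([-16.51,  -2.99,   2.35]), np.float64(36.39007563243621))
(655, 30, 150) (array([-3.936e+01,  2.000e-02,  2.340e+00]), np.float64(36.39007563243621))
(657, -49, 150) (array([-45.38,  -5.1 ,   2.23]), np.float64(36.39007563243621))
(640, 30, 110) (array([-38.37,  -1.17,   6.33]), np.float64(36.39007563243621))
```

```bash
python3 -m inch '[{"gripper":1,"slide":[-16.5,-3,0],"twist":8},{"gripper":1,"slide":[-16.5,-3,0],"twist":16},{"gripper":1,"slide":[-16.5,-3,0],"twist":24},{"gripper":1,"slide":[-38.4,-1.2,0],"twist":30},{"gripper":1,"slide":[-38.4,-1.2,0],"twist":36.4},{"gripper":1,"slide":[-38.4,-1.2,0],"twist":36.4},{"gripper":1,"slide":[-38.4,-1.2,4],"twist":36.4},{"gripper":1,"slide":[-38.4,-1.2,9],"twist":36.4},{"gripper":1,"slide":[-38.4,-1.2,13],"twist":36.4},{"gripper":1,"slide":[-38.4,-1.2,13],"twist":36.4}]';python3 -c "
from h import *
st()
im=snap('side');p=readout.sense()['eef_pos']
for dz in(0,37):
  u=proj('side',p+[0,0,dz]);cv2.circle(im,tuple(int(x) for x in u),1,(0,0,255),-1)
crop(im,240,100,400,240,5,'s8a')
im=snap('top','t8');crop(im,70,100,260,280,4,'t8a')"
```

```text
clock: 13.7
eef_pos: [637.1, 30.2, 39.4]
tool_rot: [-2.107, -2.32, -0.021]
contact_force: [-0.1, -0.5, 1.1]
width: 9.9
t 13.7 pos [637.1  30.2  39.4] q [ 0.46  0.49 -0.7   1.63  0.33  1.14 -0.22] F [-0.1 -0.5  1.1] w 9.9 yaw_y 5.5 zax [ 0.004  0.015 -1.   ]
```

View pics/s8a.png

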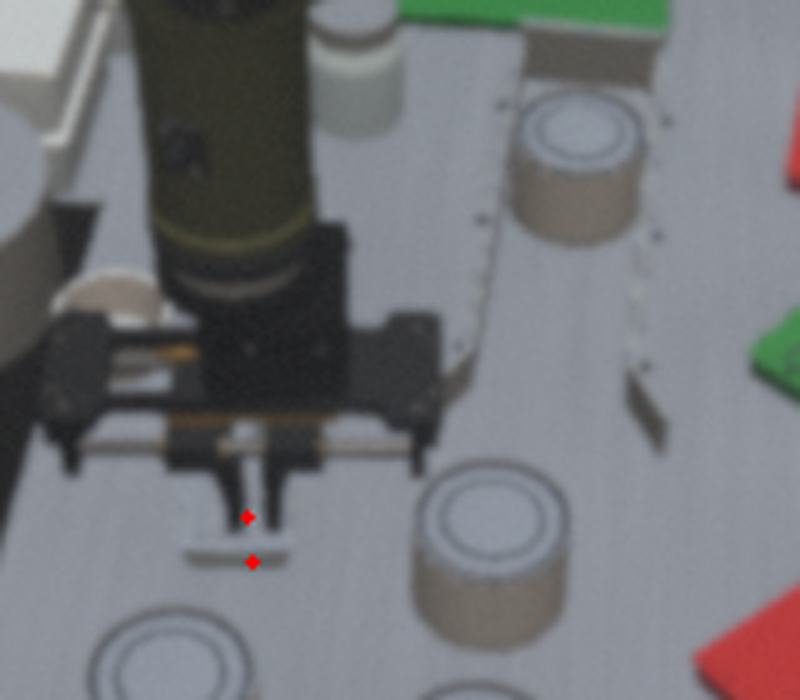

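View pics/t8a.png

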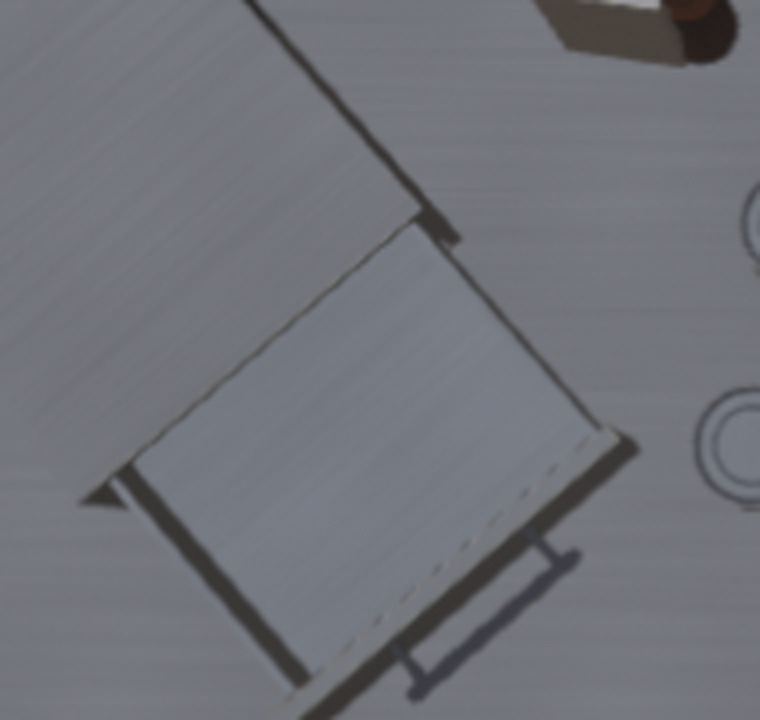

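```bash
python3 -m inch '[{"gripper":1,"slide":[0,0,2],"twist":0},{"gripper":1,"slide":[0,0,4],"twist":0},{"gripper":1,"slide":[0,0,5],"twist":0},{"gripper":1,"slide":[0,0,5.5],"twist":0},{"gripper":1,"slide":[0,0,5.5],"twist":0}]'; python3 -m inch '[{"gripper":1,"slide":[0,0,0.3],"twist":0},{"gripper":1,"slide":[0,0,0.6],"twist":0}]';python3 -m inch '[{"gripper":1,"slide":[0,0,0.2],"twist":0},{"gripper":1,"slide":[0,0,0.4],"twist":0}]';python3 -m inch '[{"gripper":1,"slide":[0,0,0.2],"twist":0},{"gripper":1,"slide":[0,0,0.4],"twist":0}]'
```

```text
clock: 14.42
eef_pos: [641.6, 31.8, -11.1]
tool_rot: [-2.111, -2.325, -0.03]
contact_force: [0.1, -0.1, 0.2]
width: 10.0
clock: 14.68
eef_pos: [642.1, 31.9, -16.8]
tool_rot: [-2.112, -2.325, -0.031]
contact_force: [-0.5, -0.2, 1.0]
width: 9.9
clock: 14.92
eef_pos: [642.2, 32.0, -20.8]
tool_rot: [-2.112, -2.325, -0.031]
contact_force: [0.3, 0.1, -0.0]
width: 10.1
clock: 15.18
eef_pos: [642.3, 32.0, -24.9]
tool_rot: [-2.112, -2.325, -0.031]
contact_force: [0.1, -0.0, 0.3]
width: 9.6
```

```bash
python3 -m inch '[{"gripper":1,"slide":[0,0,0.2],"twist":0},{"gripper":1,"slide":[0,0,0.4],"twist":0}]';python3 -m inch '[{"gripper":1,"slide":[0,0,0.2],"twist":0},{"gripper":1,"slide":[0,0,0.4],"twist":0}]';python3 -m inch '[{"gripper":1,"slide":[0,0,0.2],"twist":0},{"gripper":1,"slide":[0,0,0.4],"twist":0}]'; python3 -c "
from h import *
st()"
```

```text
clock: 15.42
eef_pos: [642.3, 32.1, -29.1]
tool_rot: [-2.112, -2.325, -0.031]
contact_force: [0.0, -0.2, -0.5]
width: 9.9
clock: 15.68
eef_pos: [642.3, 32.2, -33.2]
tool_rot: [-2.112, -2.325, -0.031]
contact_force: [-0.4, 0.2, 0.4]
width: 9.9
clock: 15.92
eef_pos: [642.4, 32.2, -37.4]
tool_rot: [-2.112, -2.325, -0.031]
contact_force: [-0.1, -0.3, 0.1]
width: 9.8
t 15.93 pos [642.4  32.2 -37.4] q [ 0.43  0.58 -0.66  1.68  0.39  1.01 -0.26] F [-0.1 -0.3  0.1] w 9.8 yaw_y 5.5 zax [ 0.013  0.015 -1.   ]
```

```bash
python3 -m inch '[{"gripper":1,"slide":[0,0,0.1],"twist":0},{"gripper":1,"slide":[0,0,0.2],"twist":0}]';python3 -m inch '[{"gripper":1,"slide":[0,0,0.1],"twist":0},{"gripper":1,"slide":[0,0,0.2],"twist":0}]';python3 -m inch '[{"gripper":1,"slide":[0,0,0.1],"twist":0},{"gripper":1,"slide":[0,0,0.2],"twist":0}]'; python3 -c "
from h import *
st();im=snap('side');p=readout.sense()['eef_pos']
for dz in(0,37):
  u=proj('side',p+[0,0,dz]);cv2.circle(im,tuple(int(x) for x in u),1,(0,0,255),-1)
crop(im,240,120,400,260,5,'s9a')"
```

```text
clock: 16.18
eef_pos: [642.3, 32.2, -38.4]
tool_rot: [-2.112, -2.325, -0.03]
contact_force: [-4.1, 0.2, 11.3]
width: 10.0
clock: 16.42
eef_pos: [642.3, 32.2, -38.4]
tool_rot: [-2.112, -2.325, -0.028]
contact_force: [-4.5, -1.5, 17.2]
width: 10.1
clock: 16.68
eef_pos: [642.3, 32.1, -38.4]
tool_rot: [2.112, 2.325, 0.027]
contact_force: [-6.4, -1.3, 17.1]
width: 9.9
t 16.68 pos [642.3  32.1 -38.4] q [ 0.42  0.58 -0.66  1.68  0.4   1.01 -0.27] F [-6.4 -1.3 17.1] w 9.9 yaw_y 5.5 zax [ 0.012  0.012 -1.   ]
```

View pics/s9a.png

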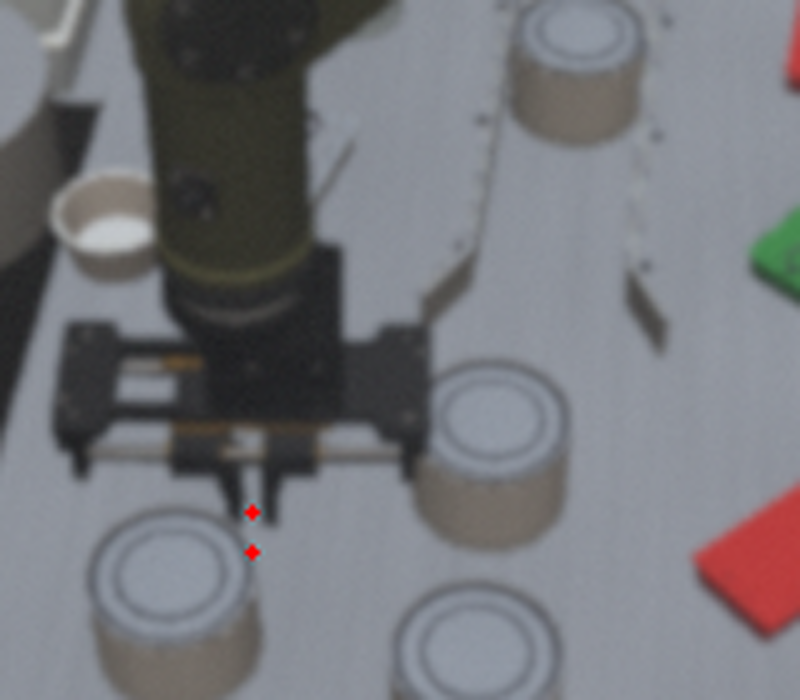

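```bash
python3 -c "
from h import *
print(togo((657,-49.3,20),5),togo((657,-49.3,-35.5),5))"
```

```text
(array([-8.19,  0.75, -5.92]), np.float64(0.504964647198733)) (array([-8.25,  0.68, -0.37]), np.float64(0.504964647198733))
```

```bash
python3 -m inch '[{"gripper":1,"slide":[0,0,-3],"twist":0},{"gripper":5,"slide":[0,0,-6],"twist":0},{"gripper":8.6,"slide":[-4,0.3,-6],"twist":0.5},{"gripper":8.6,"slide":[-8.2,0.7,-6],"twist":0.5},{"gripper":8.6,"slide":[-8.2,0.7,-6],"twist":0.5},{"gripper":8.6,"slide":[-8.2,0.7,-6],"twist":0.5},{"gripper":8.6,"slide":[-8.2,0.7,-6],"twist":0.5}]'; python3 -c "
from h import *
st();print(togo((657,-49.3,-35.5),5))
im=snap('top','t10');crop(im,240,100,440,240,4,'t10a');im=snap('side');crop(im,240,80,400,220,5,'s10a')"
```

```text
clock: 17.6
eef_pos: [656.3, -47.5, 20.8]
tool_rot: [-2.119, -2.318, -0.028]
contact_force: [-0.5, -0.0, 0.1]
width: 62.1
t 17.6 pos [656.3 -47.5  20.8] q [ 0.54  0.54 -0.66  1.6   0.35  1.11 -0.11] F [-0.5 -0.   0.1] w 62.1 yaw_y 5.1 zax [ 0.012  0.013 -1.   ]
(array([-0.25, -0.02,  5.63]), np.float64(0.13545330080444273))
```

View pics/s10a.png

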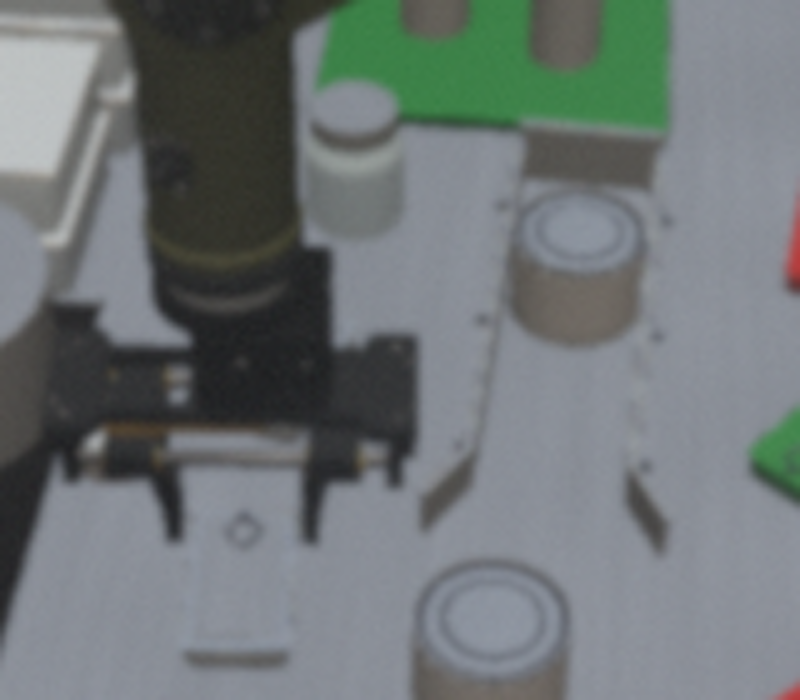

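```bash
python3 -m inch '[{"gripper":8.6,"slide":[-0.2,0,0],"twist":0},{"gripper":8.6,"slide":[-0.2,0,0],"twist":0},{"gripper":8.6,"slide":[-0.2,0,0],"twist":0},{"gripper":8.6,"slide":[-0.2,0,0],"twist":0},{"gripper":8.6,"slide":[-0.2,0,2],"twist":0},{"gripper":8.6,"slide":[-0.2,0,4],"twist":0},{"gripper":8.6,"slide":[-0.2,0,5.6],"twist":0},{"gripper":8.6,"slide":[-0.2,0,5.6],"twist":0},{"gripper":8.6,"slide":[-0.2,0,5.6],"twist":0}]'; python3 -m inch '[{"gripper":4.5,"slide":[0,0,0],"twist":0},{"gripper":4.5,"slide":[0,0,0],"twist":0},{"gripper":4.5,"slide":[0,0,0],"twist":0},{"gripper":4.5,"slide":[0,0,0],"twist":0},{"gripper":4.5,"slide":[0,0,0],"twist":0}]' 45;  python3 -c "
from h import *
st()"
```

```text
clock: 18.82
eef_pos: [656.9, -49.0, -36.0]
tool_rot: [-2.119, -2.318, -0.027]
contact_force: [-1.0, 0.8, -0.7]
width: 86.2
clock: 19.45
eef_pos: [657.1, -49.0, -35.9]
tool_rot: [-2.119, -2.318, -0.027]
contact_force: [-0.1, 0.9, 0.4]
width: 59.7
t 19.45 pos [657.1 -49.  -35.9] q [ 0.52  0.6  -0.64  1.63  0.39  1.03 -0.14] F [-0.1  0.9  0.4] w 59.7 yaw_y 5.1 zax [ 0.011  0.013 -1.   ]
```

```bash
python3 - <<'E'
from h import *
a=P('top',213.75,239.25,89);b=P('top',174.5,273,89);c=(a+b)/2
d=a-b; print(a,b,c,np.linalg.norm(d[:2]),np.degrees(np.arctan2(-d[0],d[1]))+180)
ex=np.array([.743,.669]);ey=np.array([-.669,.743])
for x,y in((140,62),(140,-62)):
    q=c[:2]+ex*x+ey*y; print((x,y),q)
    for z in(130,): print(togo((*q,z),-48))
print(togo((600,150,130),-48))
# drawer interior floor corners from t8a check (floor z16)
for u in ((415,222),(600,430),(135,462),(310,683)): 
    w=P('top',70+u[0]/4,100+u[1]/4,72)[:2]-c[:2]; print(u,w@ex,w@ey)
E
```

```text
[432.72704427 265.68195785  89.        ] [342.18293973 369.6376276   89.        ] [387.454992   317.65979273  89.        ] 137.8586817655104 41.055462396975685
(140, 62) [449.996992   457.38579273]
(array([ 52.49, -15.89, -16.16]), np.float64(53.13407338748979))
(140, -62) [532.952992   365.25379273]
(array([ 42.57,  -8.45, -16.19]), np.float64(53.13407338748979))
(array([ 20.53,  -3.7 , -16.39]), np.float64(53.13407338748979))
(415, 222) 249.72973813467058 -136.71648002121574
(600, 430) 55.26892644697124 -136.8572861908016
(135, 462) 251.69545946387723 114.68882004174588
(310, 683) 57.06855031823701 123.28438532966344
```

```bash
python3 -m inch '[{"gripper":4.5,"slide":[0,0,-3],"twist":0},{"gripper":4.5,"slide":[0,0,-8],"twist":0},{"gripper":4.5,"slide":[0,0,-13],"twist":0},{"gripper":4.5,"slide":[3,-0.5,-16.3],"twist":5},{"gripper":4.5,"slide":[7,-1.5,-16.3],"twist":10},{"gripper":4.5,"slide":[12,-2.5,-16.3],"twist":15},{"gripper":4.5,"slide":[16,-3,-16.3],"twist":20},{"gripper":4.5,"slide":[20.5,-3.7,-16.3],"twist":26},{"gripper":4.5,"slide":[26,-6,-16.2],"twist":32},{"gripper":4.5,"slide":[31,-8,-16.2],"twist":37},{"gripper":4.5,"slide":[36,-9.5,-16.2],"twist":42},{"gripper":4.5,"slide":[41,-11.5,-16.2],"twist":47},{"gripper":4.5,"slide":[46,-13.5,-16.2],"twist":53},{"gripper":4.5,"slide":[50,-15,-16.2],"twist":53},{"gripper":4.5,"slide":[52.5,-15.9,-16.2],"twist":53},{"gripper":4.5,"slide":[52.5,-15.9,-16.2],"twist":53},{"gripper":4.5,"slide":[52.5,-15.9,-16.2],"twist":53}]' 45;  python3 -c "
from h import *
st();print(togo((450,457,130),-48))
im=snap('top','t11');crop(im,70,100,330,280,3,'t11a');im=snap('side','s11')"
```

```text
clock: 21.58
eef_pos: [450.5, 456.2, 129.9]
tool_rot: [-2.926, -1.126, -0.023]
contact_force: [0.3, -0.3, -2.4]
width: 59.5
t 21.57 pos [450.5 456.2 129.9] q [-0.25  0.41 -0.75  1.54  0.29  1.28 -1.88] F [ 0.3 -0.3 -2.4] w 59.5 yaw_y -47.9 zax [ 0.011  0.011 -1.   ]
(array([ 0.02, -0.09, -0.01]), np.float64(0.08511144230524792))
```

View pics/t11a.png

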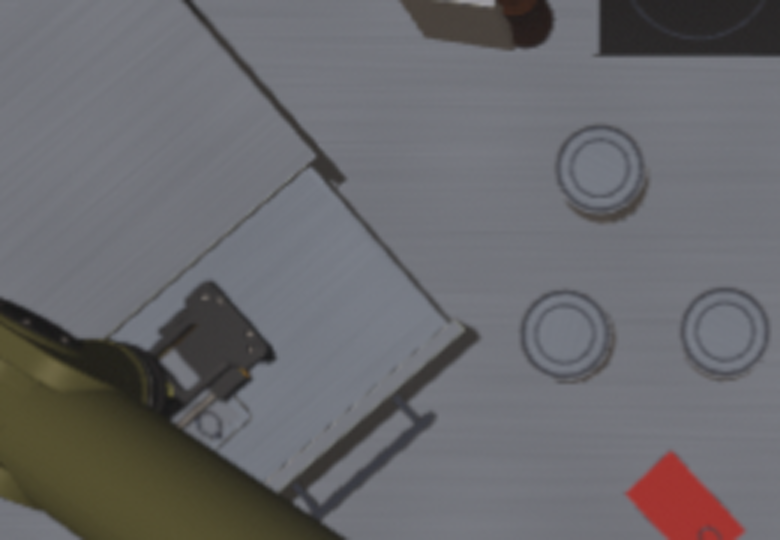

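View pics/s11.png

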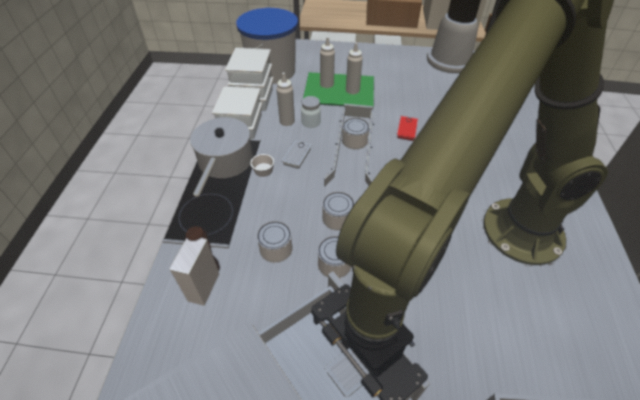

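```bash
python3 -m inch '[{"gripper":4.5,"slide":[0,0,3],"twist":0},{"gripper":4.5,"slide":[0,0,6],"twist":0},{"gripper":4.5,"slide":[0,0,9],"twist":0},{"gripper":4.5,"slide":[0,0,12],"twist":0},{"gripper":4.5,"slide":[0,0,13.5],"twist":0},{"gripper":4.5,"slide":[0,0,14.2],"twist":0},{"gripper":4.5,"slide":[0,0,14.6],"twist":0},{"gripper":4.5,"slide":[0,0,14.6],"twist":0}]' 45; python3 -m inch '[{"gripper":4.5,"slide":[0,0,0.1],"twist":0},{"gripper":4.5,"slide":[0,0,0.2],"twist":0}]'
```

```text
clock: 22.68
eef_pos: [453.2, 457.8, -15.2]
tool_rot: [-2.926, -1.123, -0.025]
contact_force: [-0.0, 0.3, -1.1]
width: 59.8
clock: 22.92
eef_pos: [453.6, 458.1, -16.6]
tool_rot: [-2.926, -1.123, -0.027]
contact_force: [-0.3, 0.1, -1.4]
width: 59.4
```

```bash
python3 -m inch '[{"gripper":4.5,"slide":[0,0,0.1],"twist":0},{"gripper":4.5,"slide":[0,0,0.2],"twist":0}]';python3 -m inch '[{"gripper":7.4,"slide":[0,0,0],"twist":0},{"gripper":7.4,"slide":[0,0,0],"twist":0},{"gripper":7.4,"slide":[0,0,0],"twist":0},{"gripper":7.4,"slide":[0,0,0],"twist":0}]'; python3 -m inch '[{"gripper":7.4,"slide":[0,0,-2],"twist":0},{"gripper":7.4,"slide":[0,0,-6],"twist":0},{"gripper":7.4,"slide":[0,0,-11],"twist":0},{"gripper":7.4,"slide":[0,0,-16],"twist":0},{"gripper":7.4,"slide":[0,0,-16],"twist":0}]'; python3 -c "
from h import *
st()
s0=cv2.imread('pics/top0.png')
for p in ((600,150,130),(657,-231,110),(657,-231,20),(640,-60,130)): print(p,togo(p,-13))
im=snap('side');crop(im,220,270,420,400,4,'s12a')"
```

```text
clock: 23.18
eef_pos: [453.7, 458.3, -18.6]
tool_rot: [-2.926, -1.123, -0.027]
contact_force: [-0.2, -0.1, -1.1]
width: 59.4
clock: 23.68
eef_pos: [453.8, 458.3, -18.5]
tool_rot: [-2.926, -1.123, -0.027]
contact_force: [0.6, -0.0, -0.6]
width: 73.8
clock: 24.3
eef_pos: [453.4, 459.5, 148.4]
tool_rot: [-2.922, -1.122, -0.043]
contact_force: [0.3, -0.3, 0.7]
width: 74.3
t 24.3 pos [453.4 459.5 148.4] q [-0.25  0.4  -0.76  1.52  0.29  1.3  -1.87] F [ 0.3 -0.3  0.7] w 74.3 yaw_y -48.0 zax [ 0.021  0.02  -1.   ]
(600, 150, 130) (array([-9.87, 32.81,  1.52]), np.float64(-34.985474771558415))
(657, -231, 110) (array([-31.18,  64.93,   2.86]), np.float64(-34.985474771558415))
(657, -231, 20) (array([-31.45,  64.94,  11.86]), np.float64(-34.985474771558415))
(640, -60, 130) (array([-20.95,  51.09,   1.18]), np.float64(-34.985474771558415))
```

View pics/s12a.png

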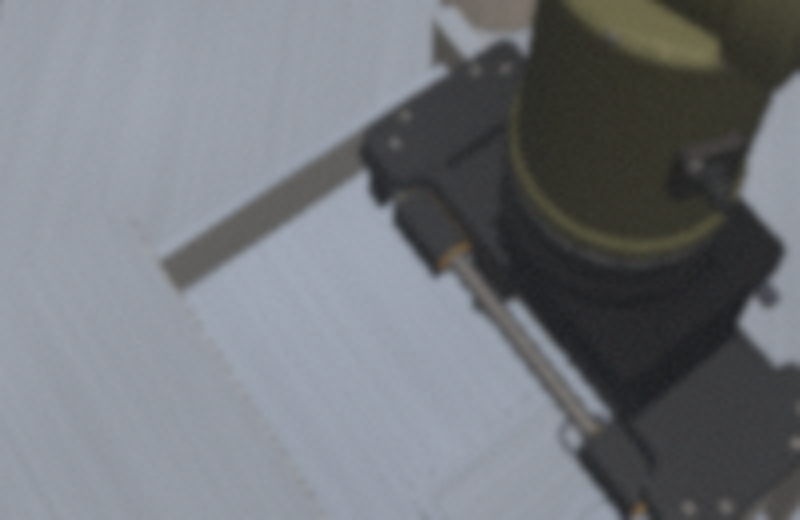

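```bash
python3 -m inch '[{"gripper":8.6,"slide":[-2,6,1.5],"twist":-2},{"gripper":8.6,"slide":[-4,12,1.5],"twist":-5},{"gripper":8.6,"slide":[-6,18,1.5],"twist":-8},{"gripper":8.6,"slide":[-8,24,1.5],"twist":-12},{"gripper":8.6,"slide":[-10,30,1.5],"twist":-16},{"gripper":8.6,"slide":[-12.5,36,1.5],"twist":-20},{"gripper":8.6,"slide":[-15,41,1.5],"twist":-24},{"gripper":8.6,"slide":[-18,46,1.5],"twist":-28},{"gripper":8.6,"slide":[-21,51,1.5],"twist":-32},{"gripper":8.6,"slide":[-25,56,2],"twist":-35},{"gripper":8.6,"slide":[-28,61,2.5],"twist":-35},{"gripper":8.6,"slide":[-31.2,64.9,3],"twist":-35},{"gripper":8.6,"slide":[-31.2,64.9,3],"twist":-35},{"gripper":8.6,"slide":[-31.2,64.9,5],"twist":-35},{"gripper":8.6,"slide":[-31.4,64.9,9],"twist":-35},{"gripper":8.6,"slide":[-31.4,64.9,11.8],"twist":-35},{"gripper":8.6,"slide":[-31.4,64.9,11.8],"twist":-35},{"gripper":8.6,"slide":[-31.4,64.9,11.8],"twist":-35}]'; python3 -c "
from h import *
st()
print(togo((657,-231.2,-35.5),-13))
im=snap('side','s13');crop(im,220,60,380,190,5,'s13a');im=snap('top','t13');crop(im,70,100,330,280,3,'t13a')"
```

```text
clock: 26.6
eef_pos: [656.4, -230.9, 20.0]
tool_rot: [-2.455, -1.957, -0.04]
contact_force: [-0.3, 0.5, 0.1]
width: 85.6
t 26.6 pos [ 656.4 -230.9   20. ] q [ 0.71  0.58 -0.55  1.5   0.3   1.13 -0.11] F [-0.3  0.5  0.1] w 85.6 yaw_y -12.9 zax [ 0.019  0.017 -1.   ]
(array([-0.13, -0.02,  5.54]), np.float64(0.11506506108551662))
```

View pics/s13a.png

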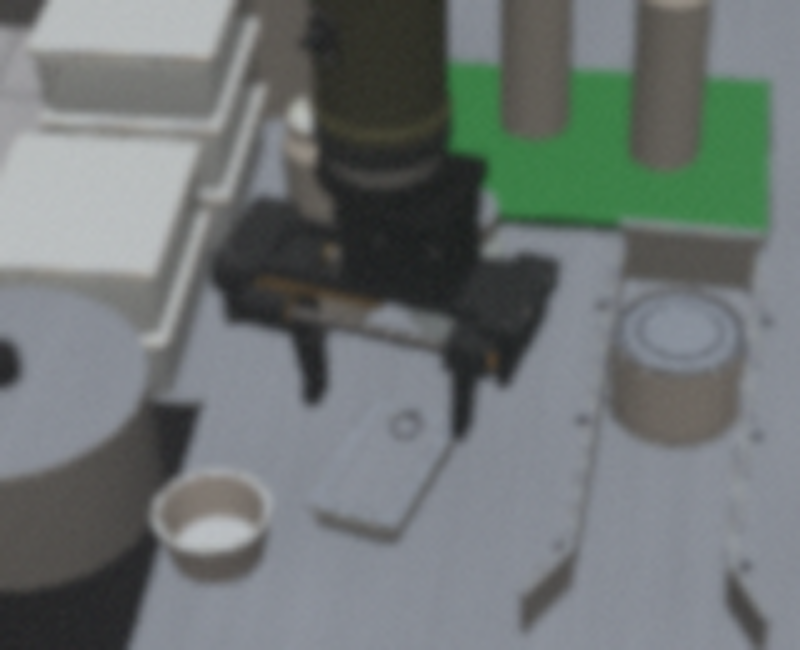

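View pics/t13a.png

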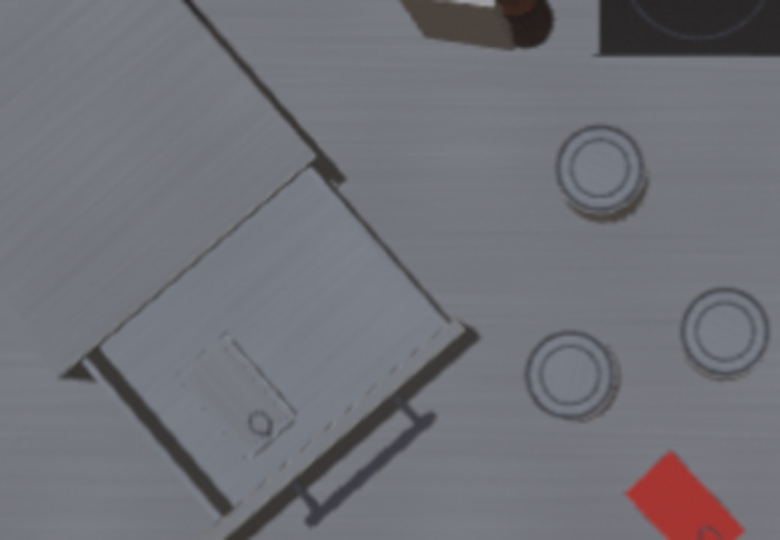

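```bash
python3 - <<'E'
from h import *
print(P('top',240+489/3,110+163/3,22),P('top',240+302/3,110+50,22))
p=readout.sense()['eef_pos']; R=Ro.from_rotvec(readout.sense()['tool_rot']).as_matrix()
im=cv2.imread('pics/s13.png')
def dot(X,c):
    u=proj('side',X); cv2.circle(im,tuple(int(round(x)) for x in u),0,c,-1)
tip=p-R[:,2]*38
dot(tip,(0,0,255)); dot(tip+R[:,2]*56,(0,255,255))
for s in(43,-43): dot(tip+R[:,1]*s,(0,0,255)); dot(tip+R[:,2]*56+R[:,1]*s,(0,255,255))
Q=[(697,-188),(672,-286),(618,-275),(641,-176)]
for q in Q: dot((*q,22),(0,255,0))
crop(im,220,60,380,190,5,'s13b')
E
```

```text
[ 650.14491407 -264.61534103   22.        ] [662.07309631 -83.67788882  22.        ]
```

View pics/s13b.png

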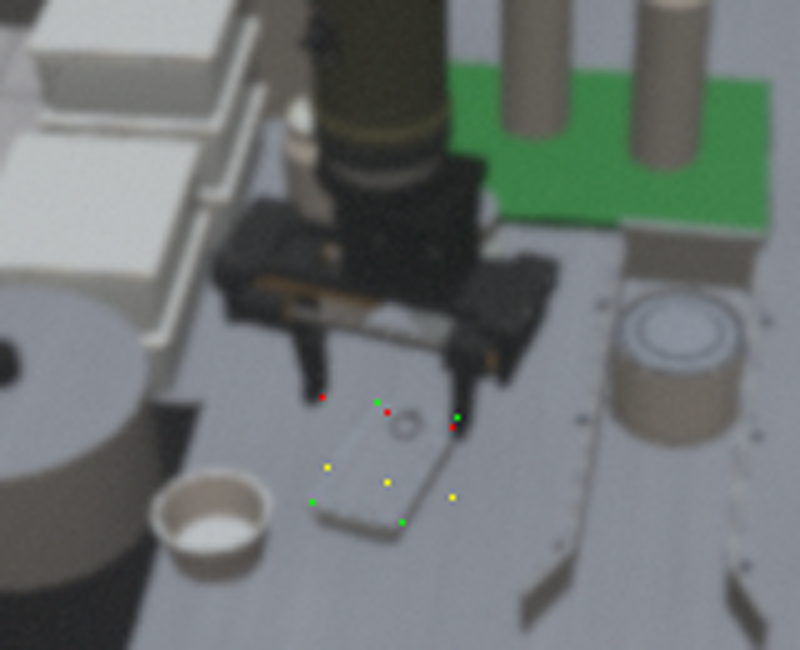

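```bash
python3 -m inch '[{"gripper":8.6,"slide":[-0.1,0,1.5],"twist":0},{"gripper":8.6,"slide":[-0.1,0,3],"twist":0},{"gripper":8.6,"slide":[-0.1,0,4.5],"twist":0},{"gripper":8.6,"slide":[-0.1,0,5.5],"twist":0},{"gripper":8.6,"slide":[-0.1,0,5.5],"twist":0},{"gripper":8.6,"slide":[-0.1,0,5.5],"twist":0}]'; python3 -m inch '[{"gripper":4.5,"slide":[0,0,0],"twist":0},{"gripper":4.5,"slide":[0,0,0],"twist":0},{"gripper":4.5,"slide":[0,0,0],"twist":0},{"gripper":4.5,"slide":[0,0,0],"twist":0},{"gripper":4.5,"slide":[0,0,0],"twist":0},{"gripper":4.5,"slide":[0,0,0],"twist":0}]' 45;  python3 -c "
from h import *
st()
for p in ((640,-60,130),(600,150,130),(533,365,130)): print(p,togo(p,-48))"
```

```text
clock: 27.45
eef_pos: [658.3, -232.1, -33.7]
tool_rot: [2.457, 1.956, 0.042]
contact_force: [-0.6, 0.5, 0.5]
width: 86.1
clock: 28.2
eef_pos: [658.6, -232.2, -33.4]
tool_rot: [2.456, 1.956, 0.043]
contact_force: [1.3, -0.0, 1.1]
width: 59.9
t 28.2 pos [ 658.6 -232.2  -33.4] q [ 0.7   0.64 -0.53  1.53  0.33  1.05 -0.13] F [ 1.3 -0.   1.1] w 59.9 yaw_y -12.9 zax [ 0.022  0.016 -1.   ]
(640, -60, 130) (array([ 16.7 ,  -5.38, -16.1 ]), np.float64(35.05482432702081))
(600, 150, 130) (array([ 36.27, -13.98, -15.85]), np.float64(35.05482432702081))
(533, 365, 130) (array([ 55.72, -25.32, -15.65]), np.float64(35.05482432702081))
```

```bash
python3 -m inch '[{"gripper":4.5,"slide":[0,0,-3],"twist":0},{"gripper":4.5,"slide":[0,0,-8],"twist":0},{"gripper":4.5,"slide":[0,0,-13],"twist":0},{"gripper":4.5,"slide":[3,-1,-16],"twist":3},{"gripper":4.5,"slide":[7.5,-2.4,-16],"twist":6},{"gripper":4.5,"slide":[12,-3.8,-16],"twist":9},{"gripper":4.5,"slide":[16.7,-5.4,-16],"twist":12},{"gripper":4.5,"slide":[21,-7.3,-16],"twist":15},{"gripper":4.5,"slide":[26,-9.5,-16],"twist":18},{"gripper":4.5,"slide":[31,-11.7,-15.8],"twist":21},{"gripper":4.5,"slide":[36,-14,-15.8],"twist":24},{"gripper":4.5,"slide":[41,-16.7,-15.8],"twist":28},{"gripper":4.5,"slide":[46,-19.6,-15.7],"twist":32},{"gripper":4.5,"slide":[51,-22.6,-15.7],"twist":35},{"gripper":4.5,"slide":[54.5,-24.6,-15.7],"twist":35},{"gripper":4.5,"slide":[55.7,-25.3,-15.7],"twist":35},{"gripper":4.5,"slide":[55.7,-25.3,-15.7],"twist":35},{"gripper":4.5,"slide":[55.7,-25.3,-15.7],"twist":35}]' 45;  python3 -c "
from h import *
st();print(togo((533,365,-12),-48))
im=snap('top','t14');crop(im,70,100,330,280,3,'t14a');im=snap('side','s14');crop(im,220,250,440,400,3.5,'s14a')"
```

```text
clock: 30.45
eef_pos: [534.5, 362.1, 130.0]
tool_rot: [-2.929, -1.121, -0.04]
contact_force: [0.5, -0.3, -1.6]
width: 60.1
t 30.45 pos [534.5 362.1 130. ] q [-0.09  0.4  -0.71  1.54  0.28  1.27 -1.67] F [ 0.5 -0.3 -1.6] w 60.1 yaw_y -48.1 zax [ 0.022  0.014 -1.   ]
(array([-0.28, -0.38, 14.2 ]), np.float64(-0.12105483811967588))
```

View pics/t14a.png

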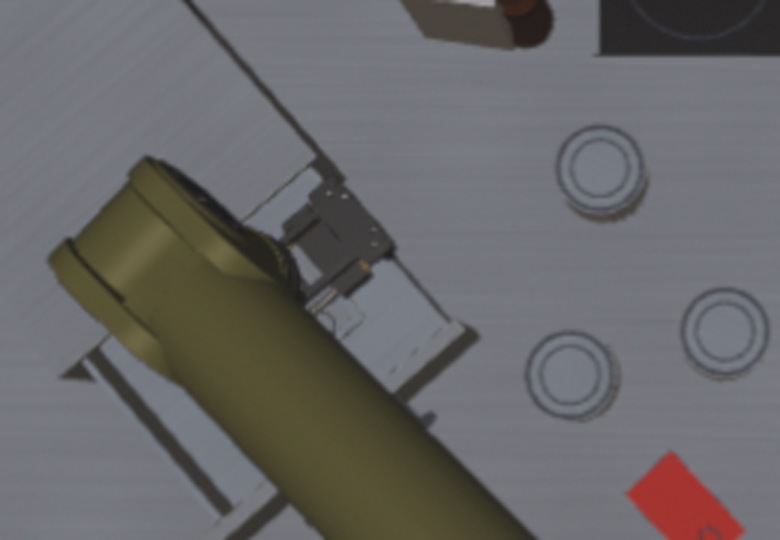

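View pics/s14a.png

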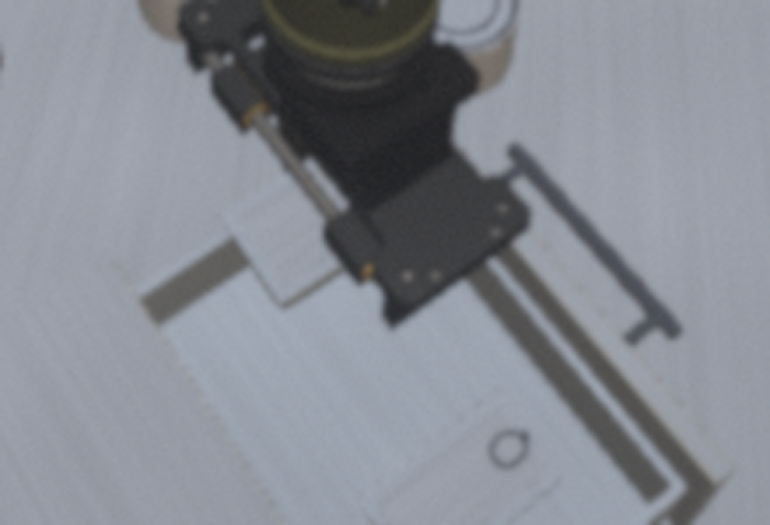

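```bash
python3 -m inch '[{"gripper":4.5,"slide":[-0.3,-0.4,3],"twist":0},{"gripper":4.5,"slide":[-0.3,-0.4,6],"twist":0},{"gripper":4.5,"slide":[-0.3,-0.4,9],"twist":0},{"gripper":4.5,"slide":[-0.3,-0.4,12],"twist":0},{"gripper":4.5,"slide":[-0.3,-0.4,13.5],"twist":0},{"gripper":4.5,"slide":[-0.3,-0.4,14.2],"twist":0},{"gripper":4.5,"slide":[-0.3,-0.4,14.4],"twist":0},{"gripper":4.5,"slide":[-0.3,-0.4,14.4],"twist":0}]' 45; python3 -m inch '[{"gripper":4.5,"slide":[0,0,0.1],"twist":0},{"gripper":4.5,"slide":[0,0,0.2],"twist":0}]'
```

```text
clock: 31.55
eef_pos: [533.5, 365.8, -12.8]
tool_rot: [-2.928, -1.12, -0.043]
contact_force: [0.1, 0.2, -1.7]
width: 59.8
clock: 31.8
eef_pos: [533.9, 366.2, -14.1]
tool_rot: [-2.928, -1.12, -0.045]
contact_force: [-0.1, 0.1, -1.5]
width: 60.5
```

```bash
python3 -m inch '[{"gripper":4.5,"slide":[0,0,0.1],"twist":0},{"gripper":4.5,"slide":[0,0,0.2],"twist":0},{"gripper":4.5,"slide":[0,0,0.2],"twist":0}]';python3 -m inch '[{"gripper":7.4,"slide":[0,0,0],"twist":0},{"gripper":7.4,"slide":[0,0,0],"twist":0},{"gripper":7.4,"slide":[0,0,0],"twist":0},{"gripper":7.4,"slide":[0,0,0],"twist":0}]'; python3 -m inch '[{"gripper":7.4,"slide":[0,0,-2],"twist":0},{"gripper":7.4,"slide":[0,0,-6],"twist":0},{"gripper":7.4,"slide":[0,0,-11],"twist":0},{"gripper":7.4,"slide":[0,0,-16],"twist":0},{"gripper":7.4,"slide":[0,0,-16],"twist":0}]'; python3 -c "
from h import *
st();print(togo((330,270,120),42),togo((350,290,150),42))
im=snap('side','s15');crop(im,220,250,440,400,3.5,'s15a')"
```

```text
clock: 32.17
eef_pos: [533.9, 366.1, -16.3]
tool_rot: [-2.928, -1.12, -0.044]
contact_force: [0.3, 0.5, -1.9]
width: 59.6
clock: 32.67
eef_pos: [534.0, 366.2, -16.1]
tool_rot: [-2.928, -1.12, -0.045]
contact_force: [-1.1, 0.4, -0.3]
width: 73.7
clock: 33.3
eef_pos: [532.5, 366.5, 150.8]
tool_rot: [-2.926, -1.12, -0.061]
contact_force: [0.1, 0.8, 0.2]
width: 73.6
t 33.3 pos [532.5 366.5 150.8] q [-0.08  0.38 -0.72  1.53  0.27  1.29 -1.67] F [0.1 0.8 0.2] w 73.6 yaw_y -48.1 zax [ 0.034  0.022 -0.999]
(array([-21.62,  -6.35,   2.18]), np.float64(-90.11984950539457)) (array([-18.68,  -6.49,  -0.7 ]), np.float64(-90.11984950539457))
```

View pics/s15a.png

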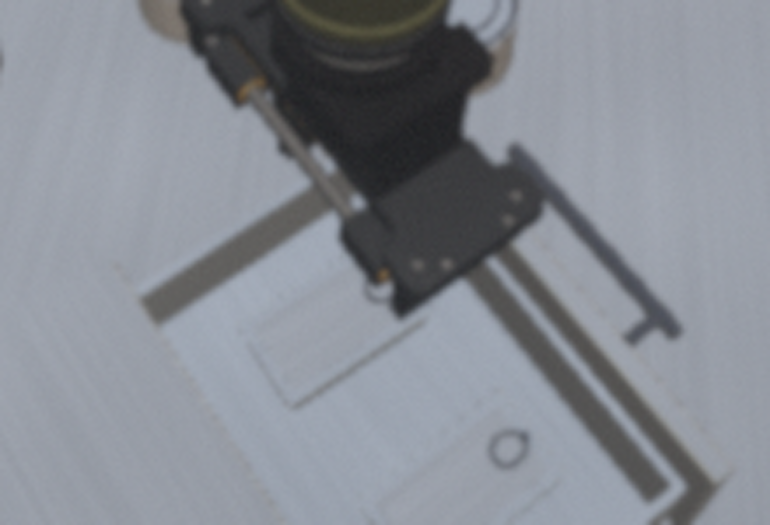

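```bash
python3 -c "
from h import *
for p in ((355,288,150),(355,288,32),(512,430,32),(515,433,32)): print(p,togo(p))"
```

```text
(355, 288, 150) (array([-18.25,  -6.03,  -0.9 ]), None)
(355, 288, 32) (array([-18.66,  -6.1 ,  10.89]), None)
(512, 430, 32) (array([ 2.5 , -6.2 , 11.62]), None)
(515, 433, 32) (array([ 2.92, -6.22, 11.64]), None)
```

```bash
python3 -m inch '[{"gripper":0,"slide":[-4,-1.5,-0.5],"twist":0},{"gripper":0,"slide":[-8,-3,-0.8],"twist":0},{"gripper":0,"slide":[-12,-4.5,-0.9],"twist":0},{"gripper":0,"slide":[-16,-6,-0.9],"twist":0},{"gripper":0,"slide":[-18.3,-6,-0.9],"twist":0},{"gripper":0,"slide":[-18.3,-6,-0.9],"twist":0},{"gripper":0,"slide":[-18.5,-6,3],"twist":0},{"gripper":0,"slide":[-18.6,-6,7],"twist":0},{"gripper":0,"slide":[-18.7,-6,10],"twist":0},{"gripper":0,"slide":[-18.7,-6,10.9],"twist":0},{"gripper":0,"slide":[-18.7,-6,10.9],"twist":0},{"gripper":0,"slide":[-18.7,-6,10.9],"twist":0}]'; python3 -c "
from h import *
st();print(togo((512,430,32)))
im=snap('side','s16');crop(im,220,250,440,400,3.5,'s16a')
im=snap('top','t16');crop(im,70,100,330,280,3,'t16a')"
```

```text
clock: 34.85
eef_pos: [356.4, 287.9, 33.0]
tool_rot: [-2.927, -1.12, -0.057]
contact_force: [-0.5, 0.1, -0.2]
width: 0.4
t 34.85 pos [356.4 287.9  33. ] q [ 0.06  0.06 -0.81  2.09  0.06  0.97 -1.63] F [-0.5  0.1 -0.2] w 0.4 yaw_y -48.1 zax [ 0.031  0.02  -0.999]
(array([21.06, -0.2 ,  0.88]), None)
```

View pics/s16a.png

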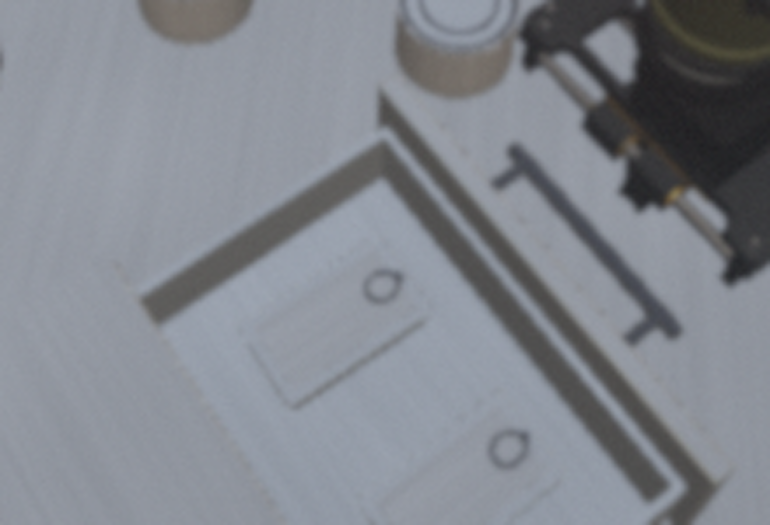

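View pics/t16a.png

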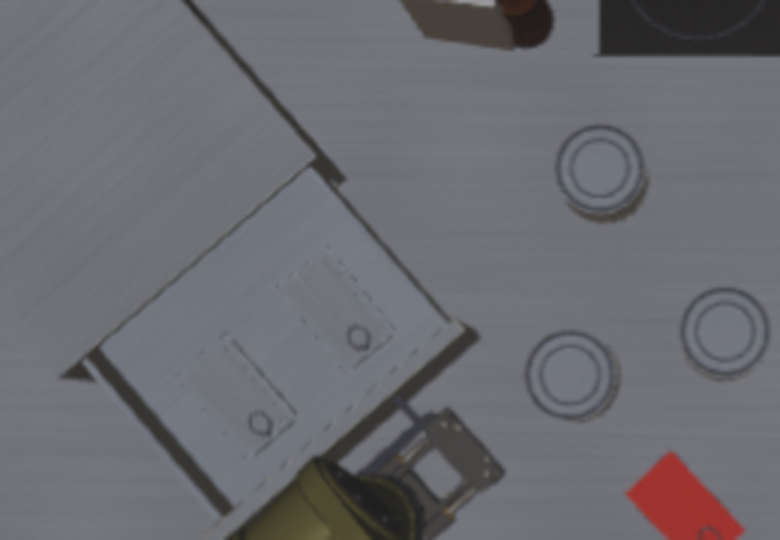

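```bash
python3 -m inch '[{"gripper":0,"slide":[1,0,0.1],"twist":0},{"gripper":0,"slide":[2,0,0.1],"twist":0},{"gripper":0,"slide":[3.2,0,0.2],"twist":0},{"gripper":0,"slide":[4.5,0,0.2],"twist":0},{"gripper":0,"slide":[6,0,0.3],"twist":0},{"gripper":0,"slide":[7.5,0,0.3],"twist":0},{"gripper":0,"slide":[9,0,0.4],"twist":0},{"gripper":0,"slide":[10.5,0,0.5],"twist":0},{"gripper":0,"slide":[12,0,0.5],"twist":0},{"gripper":0,"slide":[13.5,0,0.6],"twist":0},{"gripper":0,"slide":[15,0,0.6],"twist":0},{"gripper":0,"slide":[16.5,0,0.7],"twist":0},{"gripper":0,"slide":[18,0,0.8],"twist":0},{"gripper":0,"slide":[19,0,0.8],"twist":0},{"gripper":0,"slide":[20,0,0.8],"twist":0},{"gripper":0,"slide":[20.6,0,0.9],"twist":0},{"gripper":0,"slide":[20.6,0,0.9],"twist":0}]'; python3 -c "
from h import *
st();print(togo((512,430,32)))
im=snap('side','s17');crop(im,220,250,440,400,3.5,'s17a')
im=snap('top','t17');crop(im,70,100,330,280,3,'t17a')"
```

```text
clock: 37.08
eef_pos: [510.3, 426.0, 31.8]
tool_rot: [-2.926, -1.12, -0.059]
contact_force: [-0.3, 0.3, -0.4]
width: 0.4
t 37.08 pos [510.3 426.   31.8] q [-0.2   0.53 -0.71  1.6   0.39  1.11 -1.84] F [-0.3  0.3 -0.4] w 0.4 yaw_y -48.1 zax [ 0.032  0.021 -0.999]
(array([ 0.39, -0.18, -0.01]), None)
```

View pics/t17a.png

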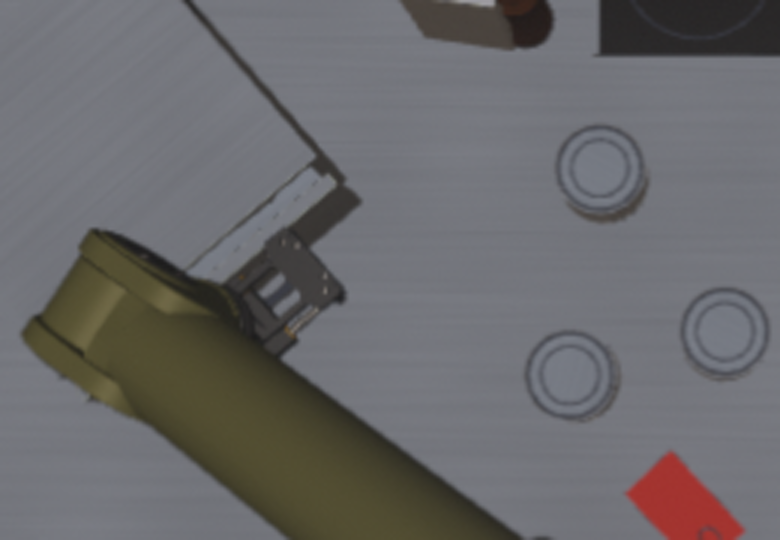

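Push on gently until the force rises.

```bash
python3 -m inch '[{"gripper":0,"slide":[0.3,0,0],"twist":0},{"gripper":0,"slide":[0.6,0,0],"twist":0},{"gripper":0,"slide":[0.6,0,0],"twist":0}]';python3 -m inch '[{"gripper":0,"slide":[0.3,0,0],"twist":0},{"gripper":0,"slide":[0.6,0,0],"twist":0},{"gripper":0,"slide":[0.6,0,0],"twist":0}]'
```

```text
clock: 37.55
eef_pos: [514.6, 429.7, 32.1]
tool_rot: [-2.926, -1.12, -0.059]
contact_force: [-0.8, -0.8, -0.2]
width: 0.2
clock: 37.92
eef_pos: [519.5, 434.1, 32.3]
tool_rot: [-2.926, -1.12, -0.06]
contact_force: [-0.5, -0.9, 0.5]
width: 0.3
```

```bash
python3 -m inch '[{"gripper":0,"slide":[0.3,0,0],"twist":0},{"gripper":0,"slide":[0.5,0,0],"twist":0},{"gripper":0,"slide":[0.5,0,0],"twist":0}]'
```

```text
clock: 38.3
eef_pos: [522.8, 437.0, 32.4]
tool_rot: [-2.927, -1.12, -0.058]
contact_force: [-2.2, -2.7, -0.1]
width: -0.0
```

```bash
python3 -m inch '[{"gripper":0,"slide":[0.3,0,0],"twist":0},{"gripper":0,"slide":[0.5,0,0],"twist":0},{"gripper":0,"slide":[0.5,0,0],"twist":0}]'
```

```text
clock: 38.67
eef_pos: [522.7, 436.9, 32.2]
tool_rot: [-2.932, -1.122, -0.043]
contact_force: [-11.6, -11.1, 10.2]
width: 0.5
```

```bash
python3 -m inch '[{"gripper":0,"slide":[-1,0,0],"twist":0},{"gripper":0,"slide":[-3,0,0],"twist":0},{"gripper":4,"slide":[-4,0,-3],"twist":0},{"gripper":4,"slide":[-4,0,-6],"twist":0},{"gripper":4,"slide":[-4,0,-9],"twist":0},{"gripper":4,"slide":[-4,0,-11],"twist":0},{"gripper":4,"slide":[-4,0,-11],"twist":0},{"gripper":4,"slide":[-4,0,-11],"twist":0},{"gripper":4,"slide":[-4,0,-11],"twist":0}]'; python3 -c "
from h import *
st()
im=snap('side','s18');crop(im,180,70,440,290,3,'s18a')
im=snap('top','t18');crop(im,70,100,330,300,3,'t18a');crop(im,300,100,500,300,3,'t18b')"
```

```text
clock: 39.8
eef_pos: [489.7, 408.2, 139.5]
tool_rot: [-2.932, -1.122, -0.04]
contact_force: [0.8, -0.3, 0.1]
width: 39.9
t 39.8 pos [489.7 408.2 139.5] q [-0.14  0.39 -0.77  1.55  0.29  1.29 -1.78] F [ 0.8 -0.3  0.1] w 39.9 yaw_y -48.1 zax [ 0.023  0.011 -1.   ]
```

View pics/t18a.png

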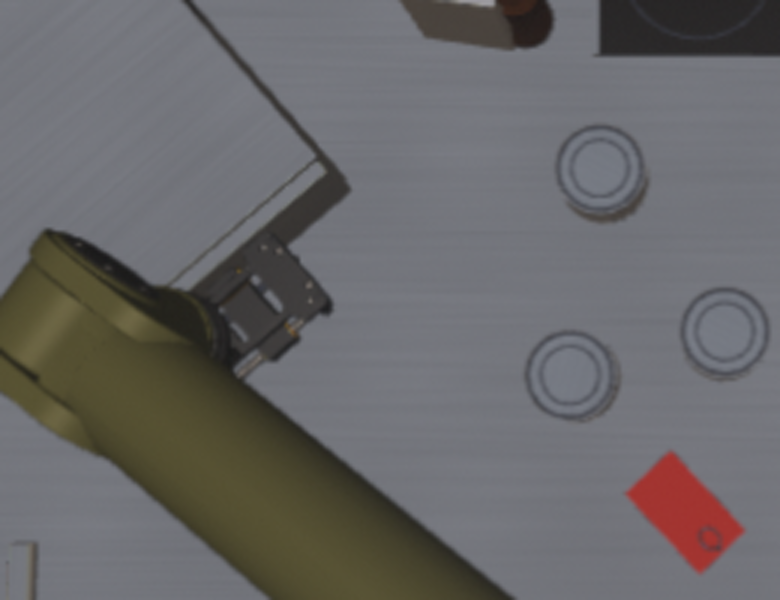

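View pics/t18b.png

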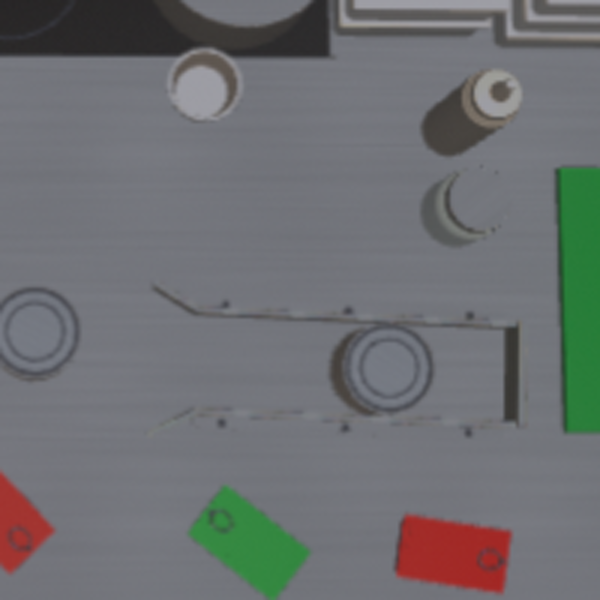

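View pics/s18a.png

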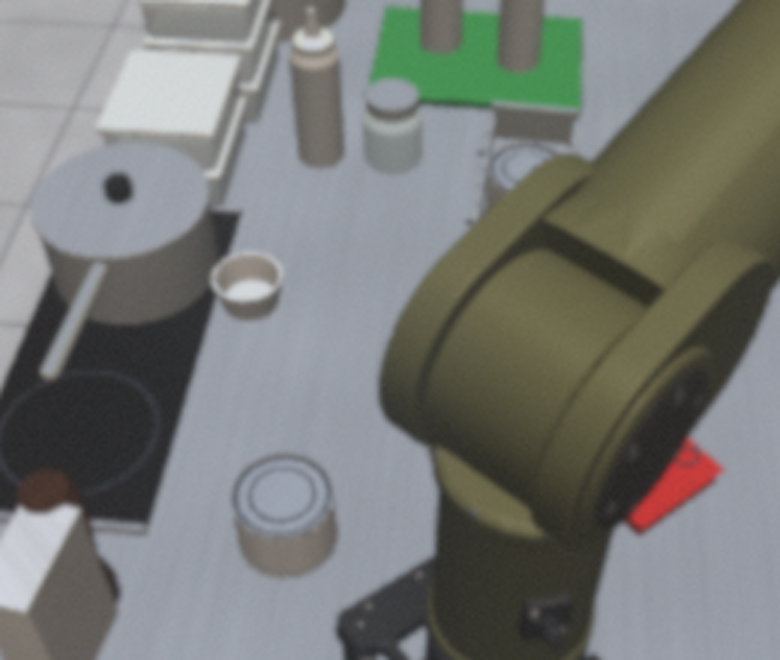

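```bash
python3 - <<'E'
from h import *
for n,p in dict(A=(270,156),B=(260,225),C=(311.3,210.7),D=(429.3,222.7)).items():
    X=P('top',*p,64); print(n,X[:2].round(1),'axis x',round(488.1+.0454*(X[1]+150.6),1))
for u in (240+686/3,240+688/3): print('face bottom',P('top',u,110+340/3,0)[1],'top edge',P('top',240+697/3,110+340/3,46)[1])
for p in ((515,250,140),(516,66,60),(516,66,-26),(512,45,-26)): print(p,togo(p,-2.6))
E
```

```text
A [665.3 117.2] axis x 500.3
B [472.4 143.4] axis x 501.4
C [512.1   1.8] axis x 495.0
D [ 478.8 -327.5] axis x 480.1
face bottom -460.2862060911744 top edge -455.461583784225
face bottom -462.26990047490835 top edge -455.461583784225
(515, 250, 140) (array([-8.7 , 13.48, -0.12]), np.float64(-45.51886401425821))
(516, 66, 60) (array([-21.11,  27.19,   7.67]), np.float64(-45.51886401425821))
(516, 66, -26) (array([-21.32,  27.12,  16.27]), np.float64(-45.51886401425821))
(512, 45, -26) (array([-23.02,  28.42,  16.24]), np.float64(-45.51886401425821))
```

```bash
python3 -m inch '[{"gripper":4,"slide":[-3,5,0],"twist":-6},{"gripper":4,"slide":[-6,10,0],"twist":-14},{"gripper":4,"slide":[-9,14,0],"twist":-22},{"gripper":4,"slide":[-13,18,0],"twist":-30},{"gripper":4,"slide":[-17,22,0],"twist":-38},{"gripper":4,"slide":[-21,27,1],"twist":-45.5},{"gripper":4,"slide":[-21.1,27.2,4],"twist":-45.5},{"gripper":4,"slide":[-21.1,27.2,7],"twist":-45.5},{"gripper":4,"slide":[-21.2,27.2,7.7],"twist":-45.5},{"gripper":4,"slide":[-21.2,27.2,7.7],"twist":-45.5},{"gripper":4,"slide":[-21.2,27.2,7.7],"twist":-45.5}]'; python3 -c "
from h import *
st()
for p in ((516,66,-26),(512,45,-26),(489,-115,-26)): print(p,togo(p,-2.6))
im=snap('side','s19');crop(im,220,90,440,310,3,'s19a')"
```

```text
clock: 41.28
eef_pos: [516.4, 65.8, 60.9]
tool_rot: [2.264, 2.164, 0.041]
contact_force: [-0.4, 0.6, 0.1]
width: 40.2
t 41.27 pos [516.4  65.8  60.9] q [ 0.52  0.19 -0.75  1.92  0.14  1.06 -0.33] F [-0.4  0.6  0.1] w 40.2 yaw_y -2.6 zax [ 0.025  0.011 -1.   ]
(516, 66, -26) (array([-0.09, -0.26,  8.69]), np.float64(0.01337844747686745))
(512, 45, -26) (array([-2.2 , -0.56,  8.65]), np.float64(0.01337844747686745))
(489, -115, -26) (array([-18.29,  -2.14,   8.42]), np.float64(0.01337844747686745))
```

View pics/s19a.png

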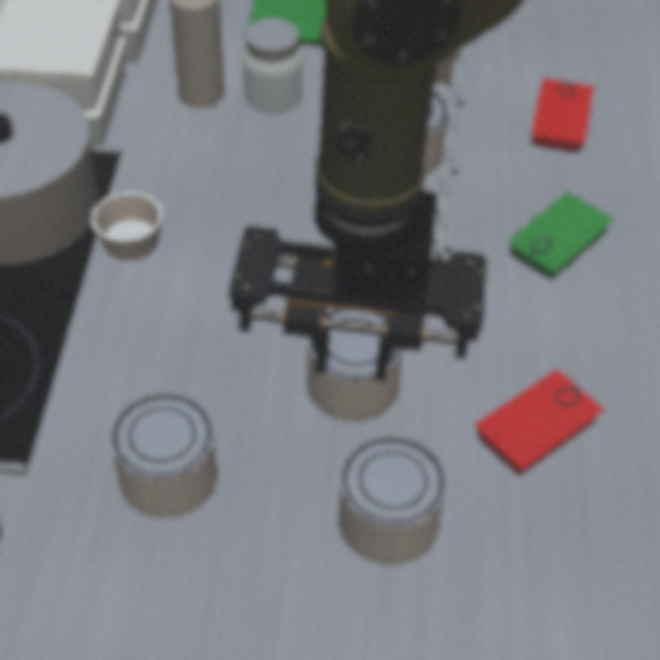

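```bash
python3 -m inch '[{"gripper":4,"slide":[-0.1,-0.2,3],"twist":0},{"gripper":4,"slide":[-0.1,-0.2,6],"twist":0},{"gripper":4,"slide":[-0.1,-0.2,8],"twist":0},{"gripper":4,"slide":[-0.1,-0.2,8.6],"twist":0},{"gripper":4,"slide":[-0.1,-0.2,8.6],"twist":0},{"gripper":4,"slide":[-1,-0.4,8.6],"twist":0},{"gripper":4,"slide":[-2.2,-0.6,8.6],"twist":0},{"gripper":4,"slide":[-4,-0.8,8.6],"twist":0},{"gripper":4,"slide":[-6,-1,8.6],"twist":0},{"gripper":4,"slide":[-8,-1.2,8.5],"twist":0},{"gripper":4,"slide":[-10,-1.4,8.5],"twist":0},{"gripper":4,"slide":[-12,-1.6,8.5],"twist":0},{"gripper":4,"slide":[-14,-1.8,8.4],"twist":0},{"gripper":4,"slide":[-15.5,-1.9,8.4],"twist":0},{"gripper":4,"slide":[-17,-2,8.4],"twist":0},{"gripper":4,"slide":[-18.3,-2.1,8.4],"twist":0},{"gripper":4,"slide":[-18.3,-2.1,8.4],"twist":0}]'; python3 -c "
from h import *
st()
im=snap('side','s20');crop(im,220,70,440,290,3,'s20a')
im=snap('top','t20');crop(im,240,110,500,310,3,'t20a')"
```

```text
clock: 43.45
eef_pos: [489.5, -116.9, -25.7]
tool_rot: [2.265, 2.161, 0.04]
contact_force: [0.2, -0.3, 0.9]
width: 40.3
t 43.45 pos [ 489.5 -116.9  -25.7] q [ 0.77  0.27 -0.64  2.03  0.19  0.88 -0.01] F [ 0.2 -0.3  0.9] w 40.3 yaw_y -2.7 zax [ 0.026  0.01  -1.   ]
```

View pics/s20a.png

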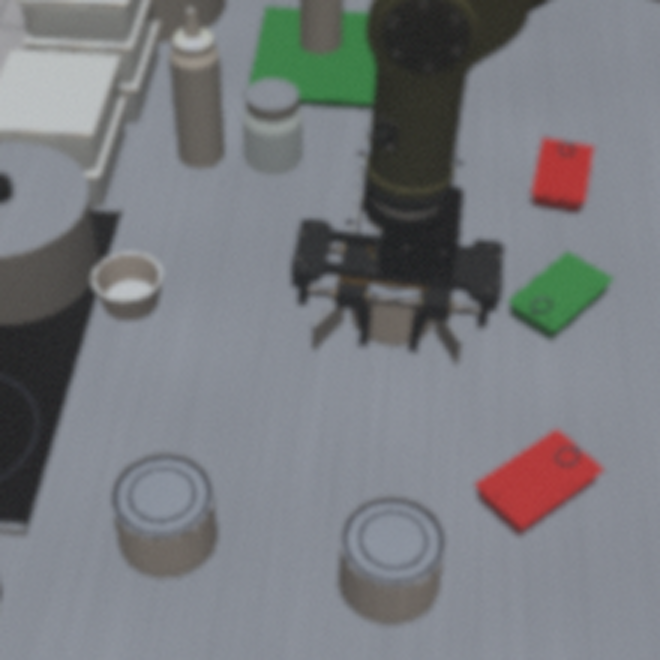

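View pics/t20a.png

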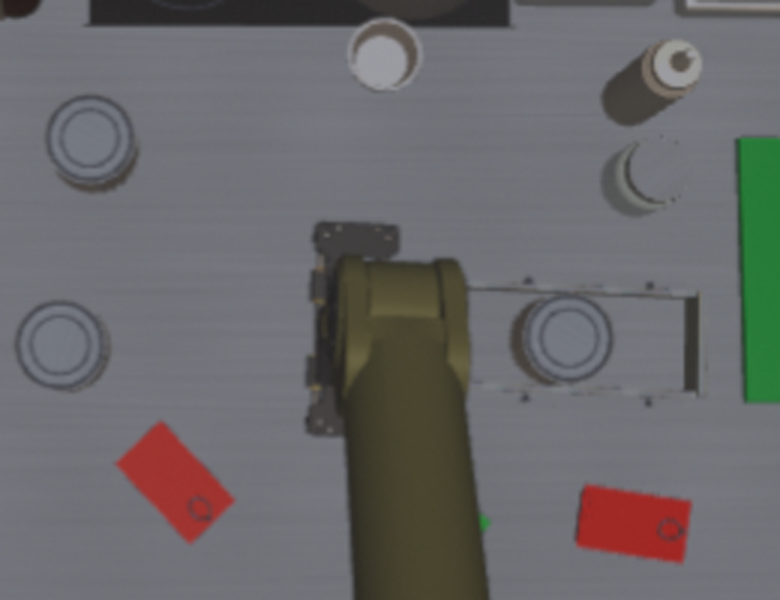

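```bash
python3 -c "
from h import *
for p in ((490,-90,-26),(490,-60,66),(470,212,66),(470,212,-26),(471,190,-26),(489,-40,-26)): print(p,togo(p,-2.6))"
```

```text
(490, -90, -26) (array([2.59, 0.03, 0.01]), np.float64(-0.013788697606003097))
(490, -60, 66) (array([ 5.69,  0.11, -9.15]), np.float64(-0.013788697606003097))
(470, 212, 66) (array([32.77, -3.13, -8.92]), np.float64(-0.013788697606003097))
(470, 212, -26) (array([32.67, -3.34,  0.28]), np.float64(-0.013788697606003097))
(471, 190, -26) (array([30.47, -3.14,  0.26]), np.float64(-0.013788697606003097))
(489, -40, -26) (array([ 7.58, -0.3 ,  0.06]), np.float64(-0.013788697606003097))
```

```bash
python3 -m inch '[{"gripper":4,"slide":[1.5,0,0],"twist":0},{"gripper":4,"slide":[4,0.1,-2],"twist":0},{"gripper":4,"slide":[6,0.1,-6],"twist":0},{"gripper":4,"slide":[8,0,-9],"twist":0},{"gripper":4,"slide":[13,-0.5,-9],"twist":0},{"gripper":4,"slide":[18,-1.2,-9],"twist":0},{"gripper":4,"slide":[23,-2,-9],"twist":0},{"gripper":4,"slide":[28,-2.6,-9],"twist":0},{"gripper":4,"slide":[32,-3,-9],"twist":0},{"gripper":4,"slide":[32.8,-3.1,-9],"twist":0},{"gripper":4,"slide":[32.8,-3.1,-9],"twist":0},{"gripper":4,"slide":[32.8,-3.1,-6],"twist":0},{"gripper":4,"slide":[32.8,-3.2,-3],"twist":0},{"gripper":4,"slide":[32.7,-3.3,-1],"twist":0},{"gripper":4,"slide":[32.7,-3.3,0.2],"twist":0},{"gripper":4,"slide":[32.7,-3.3,0.2],"twist":0}]'; python3 -c "
from h import *
st()
for p in ((471,188,-26),(489,-35,-26)): print(p,togo(p,-2.6))
im=snap('side','s21');crop(im,220,70,440,330,2.5,'s21a')
im=snap('top','t21');crop(im,240,110,500,310,3,'t21a')"
```

```text
clock: 45.55
eef_pos: [470.2, 211.8, -25.7]
tool_rot: [2.266, 2.164, 0.037]
contact_force: [1.0, 0.4, 0.5]
width: 39.9
t 45.55 pos [470.2 211.8 -25.7] q [ 0.28  0.35 -0.85  2.    0.33  0.91 -0.78] F [1.  0.4 0.5] w 39.9 yaw_y -2.6 zax [ 0.023  0.01  -1.   ]
(471, 188, -26) (array([-2.37,  0.19,  0.01]), np.float64(-0.044546473316785296))
(489, -35, -26) (array([-24.56,   3.02,  -0.17]), np.float64(-0.044546473316785296))
```

View pics/s21a.png

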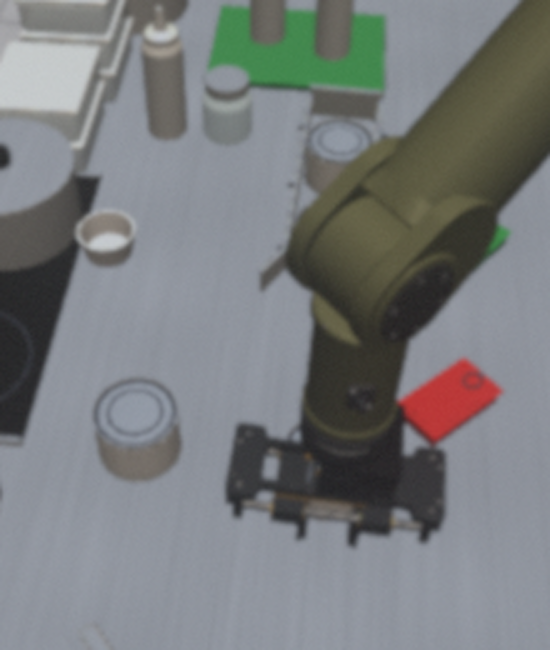

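View pics/t21a.png

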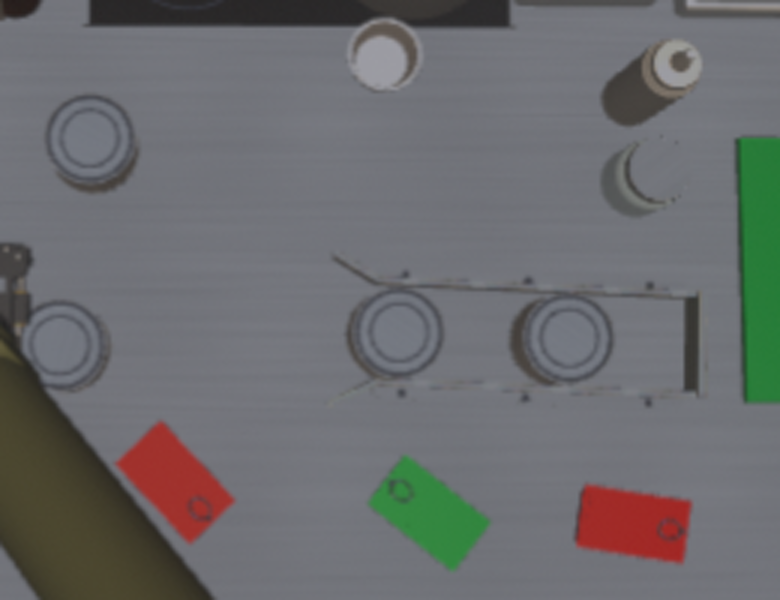

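```bash
python3 -m inch '[{"gripper":4,"slide":[-1.2,0.1,0],"twist":0},{"gripper":4,"slide":[-2.4,0.2,0],"twist":0},{"gripper":4,"slide":[-4,0.4,0],"twist":0},{"gripper":4,"slide":[-6,0.7,0],"twist":0},{"gripper":4,"slide":[-8,0.9,0],"twist":0},{"gripper":4,"slide":[-10,1.2,0],"twist":0},{"gripper":4,"slide":[-12,1.5,0],"twist":0},{"gripper":4,"slide":[-14,1.8,-0.1],"twist":0},{"gripper":4,"slide":[-16,2,-0.1],"twist":0},{"gripper":4,"slide":[-18,2.2,-0.1],"twist":0},{"gripper":4,"slide":[-20,2.5,-0.1],"twist":0},{"gripper":4,"slide":[-22,2.7,-0.2],"twist":0},{"gripper":4,"slide":[-23.5,2.9,-0.2],"twist":0},{"gripper":4,"slide":[-24.5,3,-0.2],"twist":0},{"gripper":4,"slide":[-24.5,3,-0.2],"twist":0}]'; python3 -c "
from h import *
st()
for p in ((490,-104,-26),(488,-145,-26)): print(p,togo(p,-2.6))
im=snap('side','s22');crop(im,220,70,440,330,2.5,'s22a')
im=snap('top','t22');crop(im,240,110,500,310,3,'t22a')"
```

```text
clock: 47.52
eef_pos: [490.2, -34.5, -24.5]
tool_rot: [2.265, 2.162, 0.04]
contact_force: [-0.0, 0.0, -0.3]
width: 40.3
t 47.52 pos [490.2 -34.5 -24.5] q [ 0.73  0.27 -0.77  2.06  0.23  0.88 -0.21] F [-0.   0.  -0.3] w 40.3 yaw_y -2.7 zax [ 0.026  0.01  -1.   ]
(490, -104, -26) (array([-6.95,  0.3 ,  0.08]), np.float64(-0.07372465723580035))
(488, -145, -26) (array([-11.05,   0.29,   0.03]), np.float64(-0.07372465723580035))
```

View pics/s22a.png

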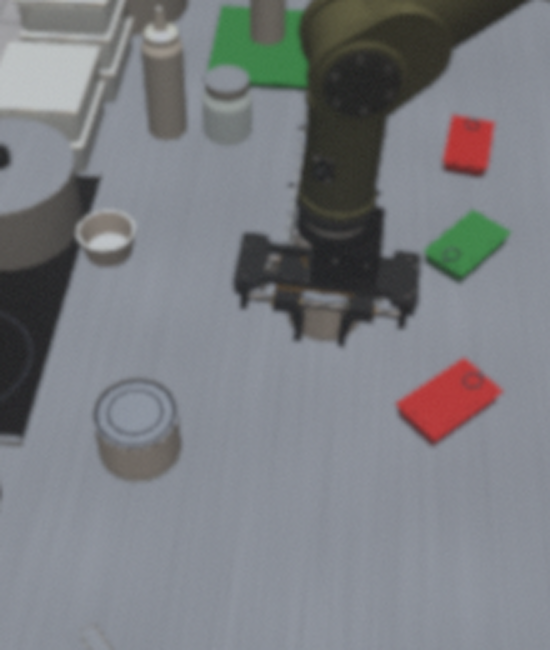

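View pics/t22a.png

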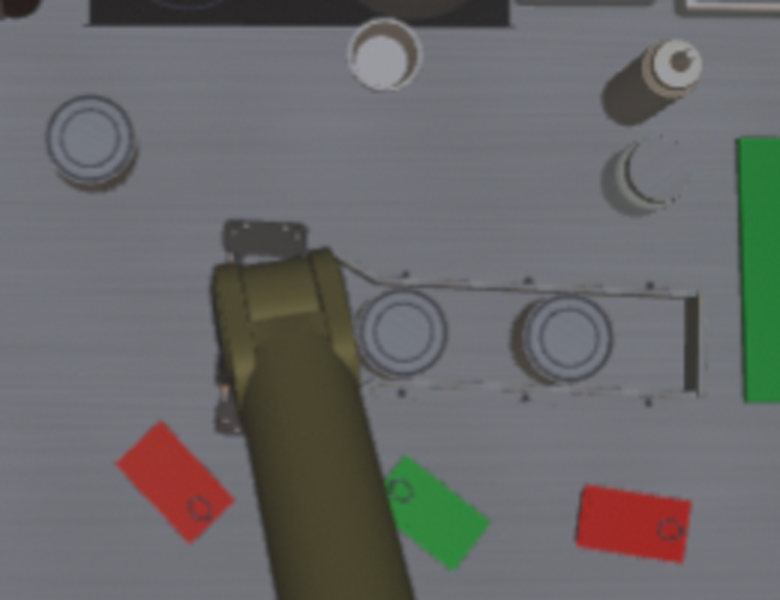

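```bash
python3 -m inch '[{"gripper":4,"slide":[-1.5,0.1,0],"twist":0},{"gripper":4,"slide":[-3,0.1,0],"twist":0},{"gripper":4,"slide":[-4.5,0.2,0],"twist":0},{"gripper":4,"slide":[-6,0.2,0.1],"twist":0},{"gripper":4,"slide":[-7.3,0.2,0.1],"twist":0},{"gripper":4,"slide":[-8,0.2,0.1],"twist":0},{"gripper":4,"slide":[-8,0.2,0.1],"twist":0}]'; python3 -c "
from h import *
st()
for p in ((493,-80,-26),(493,-40,70),(730,118,70),(730,118,-26)): print(p,togo(p,-90))
im=snap('top','t23');crop(im,240,110,500,310,3,'t23a')"
```

```text
clock: 48.5
eef_pos: [490.3, -111.5, -25.7]
tool_rot: [2.261, 2.165, 0.046]
contact_force: [2.3, 6.2, 4.8]
width: 39.6
t 48.5 pos [ 490.3 -111.5  -25.7] q [ 0.85  0.28 -0.73  2.03  0.22  0.88 -0.04] F [2.3 6.2 4.8] w 39.6 yaw_y -2.5 zax [ 0.028  0.012 -1.   ]
(493, -80, -26) (array([3.16, 0.13, 0.08]), np.float64(87.50766989659724))
(493, -40, 70) (array([ 7.29,  0.22, -9.47]), np.float64(87.50766989659724))
(730, 118, 70) (array([24.09, 23.2 , -8.59]), np.float64(87.50766989659724))
(730, 118, -26) (array([23.96, 22.94,  1.  ]), np.float64(87.50766989659724))
```

View pics/t23a.png

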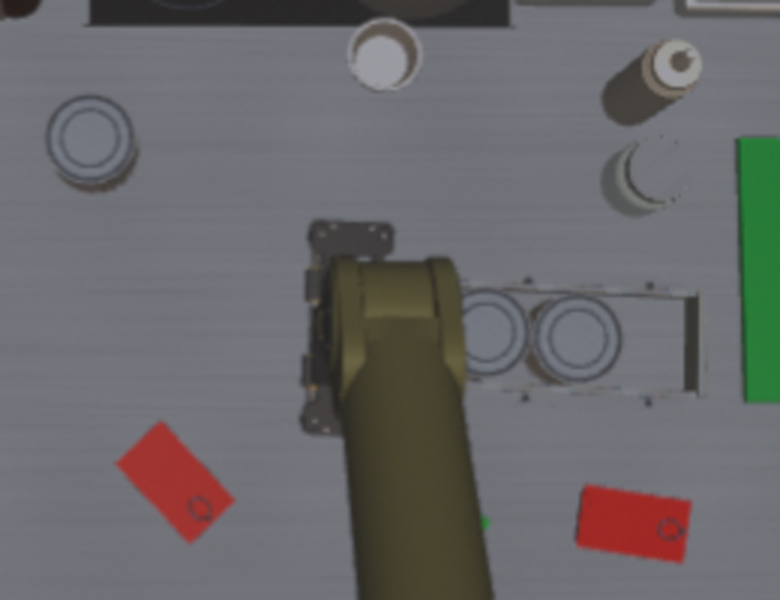

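```bash
python3 -c "
from h import *
for u,z in (((211,112),0),((240,116),0),((203,97),100),((233,102),100),((252,105),0)): print(u,P('top',*u,z).round(0))
im=cv2.imread('pics/top0.png');crop(im,180,60,330,180,5,'t0d')
for p in ((493,-80,-26),(500,-40,80),(620,80,80),(712,158,80),(712,158,-26)): print(p,togo(p,-49))
"
```

```text
(211, 112) [808. 296.   0.]
(240, 116) [796. 211.   0.]
(203, 97) [822. 300. 100.]
(233, 102) [809. 217. 100.]
(252, 105) [829. 176.   0.]
(493, -80, -26) (array([3.16, 0.13, 0.08]), np.float64(46.51691315637754))
(500, -40, 80) (array([  7.33,   0.95, -10.45]), np.float64(46.51691315637754))
(620, 80, 80) (array([19.83, 12.42, -9.96]), np.float64(46.51691315637754))
(712, 158, 80) (array([28.02, 21.27, -9.6 ]), np.float64(46.51691315637754))
(712, 158, -26) (array([27.87, 20.97,  0.99]), np.float64(46.51691315637754))
```

View pics/t0d.png

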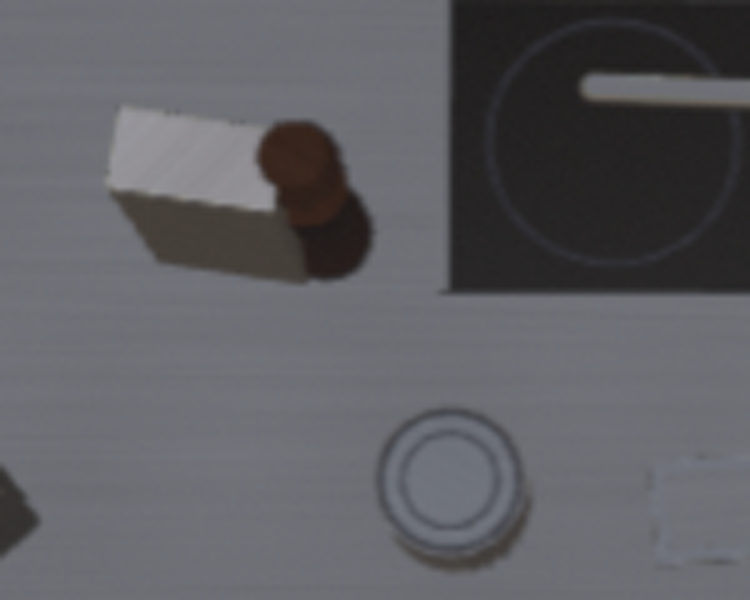

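```bash
python3 -m inch '[{"gripper":4,"slide":[1.5,0,0],"twist":0},{"gripper":4,"slide":[4,0.1,-2],"twist":0},{"gripper":4,"slide":[6,0.5,-6],"twist":5},{"gripper":4,"slide":[8,1.5,-10],"twist":10},{"gripper":4,"slide":[12,5,-10],"twist":15},{"gripper":4,"slide":[16,9,-10],"twist":20},{"gripper":4,"slide":[20,12.5,-10],"twist":27},{"gripper":4,"slide":[24,17,-10],"twist":34},{"gripper":4,"slide":[28,21,-9.6],"twist":41},{"gripper":4,"slide":[28,21.2,-9.6],"twist":46.5},{"gripper":4,"slide":[28,21.2,-9.6],"twist":46.5},{"gripper":4,"slide":[28,21.2,-6],"twist":46.5},{"gripper":4,"slide":[28,21.1,-4],"twist":46.5},{"gripper":4,"slide":[28,21.1,-4],"twist":46.5},{"gripper":4,"slide":[28,21.1,-4],"twist":46.5}]'; python3 -c "
from h import *
st()
print(togo((712,158,-26),-49),togo((700,148,-26),-49),togo((533,3,-26),-49))
im=snap('side','s24');crop(im,180,70,440,330,2.5,'s24a')
im=snap('top','t24');crop(im,240,110,500,310,3,'t24a')"
```

```text
clock: 50.42
eef_pos: [712.5, 158.5, 25.2]
tool_rot: [-2.941, -1.1, -0.051]
contact_force: [0.5, -0.2, -0.2]
width: 39.9
t 50.42 pos [712.5 158.5  25.2] q [ 0.18  0.65 -0.64  1.42  0.4   1.17 -1.36] F [ 0.5 -0.2 -0.2] w 39.9 yaw_y -49.0 zax [ 0.03   0.012 -0.999]
(array([-0.23, -0.05,  5.11]), np.float64(0.019142566712730513)) (array([-1.79, -0.08,  5.07]), np.float64(0.019142566712730513)) (array([-23.89,  -0.1 ,   4.38]), np.float64(0.019142566712730513))
```

View pics/s24a.png

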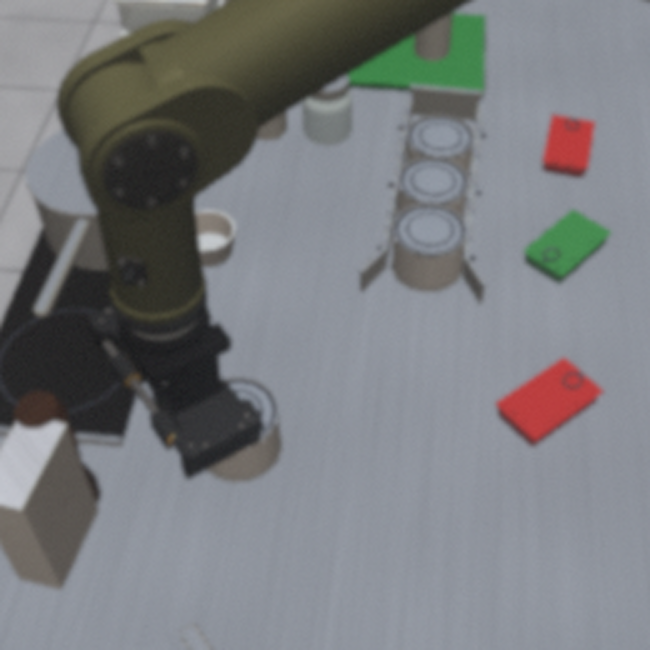

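View pics/t24a.png

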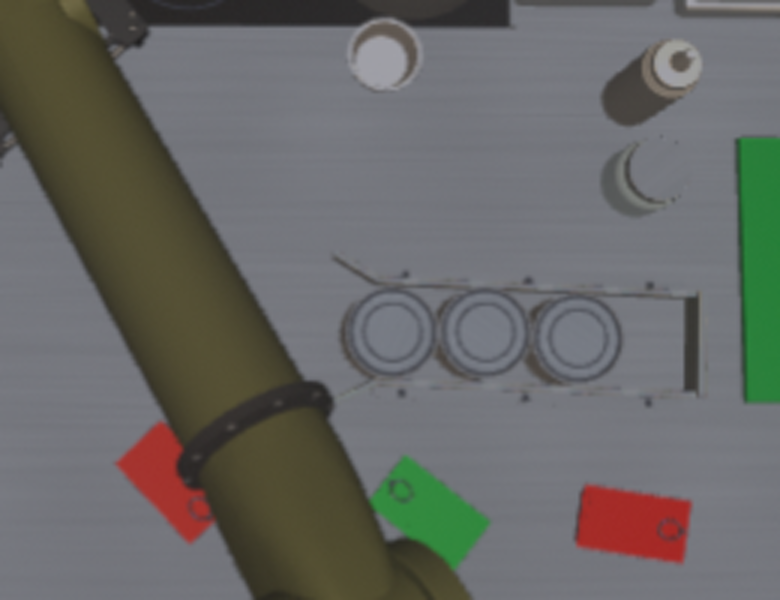

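```bash
python3 -m inch '[{"gripper":4,"slide":[-0.2,0,2],"twist":0},{"gripper":4,"slide":[-0.2,0,4],"twist":0},{"gripper":4,"slide":[-0.2,0,5.1],"twist":0},{"gripper":4,"slide":[-0.2,0,5.1],"twist":0},{"gripper":4,"slide":[-1,-0.1,5.1],"twist":0},{"gripper":4,"slide":[-2,-0.1,5.1],"twist":0},{"gripper":4,"slide":[-4,-0.1,5],"twist":0},{"gripper":4,"slide":[-6,-0.1,5],"twist":0},{"gripper":4,"slide":[-8,-0.1,4.9],"twist":0},{"gripper":4,"slide":[-10,-0.1,4.8],"twist":0},{"gripper":4,"slide":[-12,-0.1,4.8],"twist":0},{"gripper":4,"slide":[-14,-0.1,4.7],"twist":0},{"gripper":4,"slide":[-16,-0.1,4.6],"twist":0},{"gripper":4,"slide":[-18,-0.1,4.6],"twist":0},{"gripper":4,"slide":[-20,-0.1,4.5],"twist":0},{"gripper":4,"slide":[-22,-0.1,4.4],"twist":0},{"gripper":4,"slide":[-23.3,-0.1,4.4],"twist":0},{"gripper":4,"slide":[-23.9,-0.1,4.4],"twist":0},{"gripper":4,"slide":[-23.9,-0.1,4.4],"twist":0}]'; python3 -c "
from h import *
st()
print(togo((552,30,-26),-2.6),togo((552,30,70),-2.6),togo((499,50,70),-2.6),togo((498,50,-26),-2.6))
im=snap('side','s25');crop(im,180,70,440,330,2.5,'s25a')
im=snap('top','t25');crop(im,240,110,500,310,3,'t25a')"
```

```text
clock: 52.9
eef_pos: [533.6, 2.8, -25.5]
tool_rot: [-2.942, -1.1, -0.053]
contact_force: [0.4, 0.4, 0.8]
width: 40.4
t 52.9 pos [533.6   2.8 -25.5] q [ 0.58  0.34 -0.7   1.97  0.27  0.9  -1.11] F [0.4 0.4 0.8] w 40.4 yaw_y -49.0 zax [ 0.032  0.012 -0.999]
(array([ 3.16, -0.85,  0.14]), np.float64(-46.39596469670596)) (array([ 3.47, -0.73, -9.45]), np.float64(-46.39596469670596)) (array([ 0.78, -5.72, -9.59]), np.float64(-46.39596469670596)) (array([ 0.4, -5.9, -0. ]), np.float64(-46.39596469670596))
```

View pics/s25a.png

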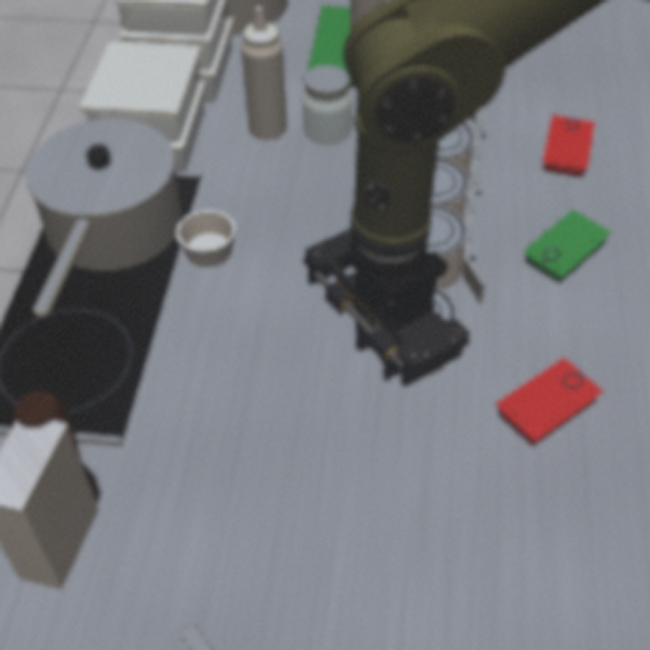

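View pics/t25a.png

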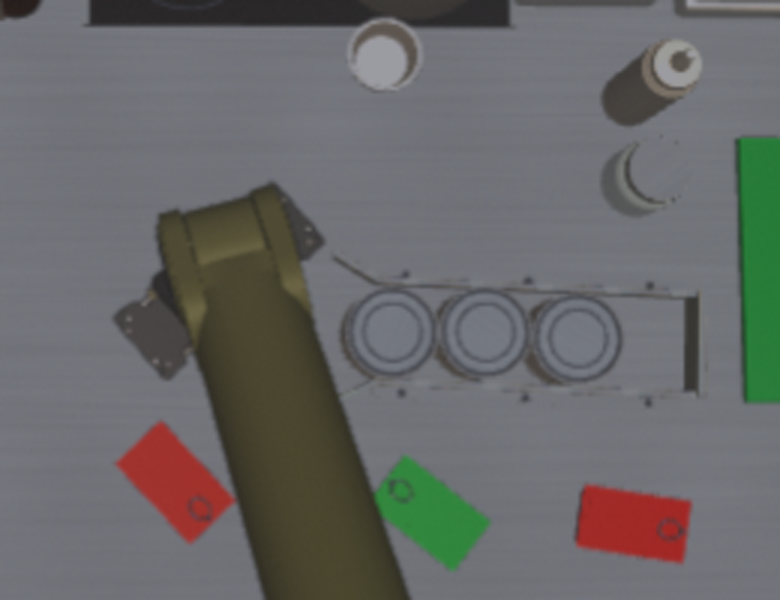

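```bash
python3 -m inch '[{"gripper":4,"slide":[1.5,0,0],"twist":0},{"gripper":4,"slide":[3.2,-0.8,-2],"twist":0},{"gripper":4,"slide":[3.5,-0.8,-6],"twist":-5},{"gripper":4,"slide":[3,-2,-9.5],"twist":-12},{"gripper":4,"slide":[2.2,-4,-9.6],"twist":-20},{"gripper":4,"slide":[1.8,-6.5,-9.6],"twist":-28},{"gripper":4,"slide":[1.8,-6.5,-9.6],"twist":-37},{"gripper":4,"slide":[1.8,-6.5,-9.6],"twist":-46.4},{"gripper":4,"slide":[1.8,-6.5,-9.6],"twist":-46.4},{"gripper":4,"slide":[1.8,-6.5,-9.6],"twist":-46.4},{"gripper":4,"slide":[1.8,-6.5,-9.6],"twist":-46.4}]'; python3 -c "
from h import *
st()
im=snap('side','s26');crop(im,200,90,400,310,3,'s26a')
im=snap('top','t26');crop(im,240,110,500,310,3,'t26a')"
```

```text
clock: 54.38
eef_pos: [501.5, 63.0, 69.8]
tool_rot: [2.263, 2.161, 0.048]
contact_force: [0.7, -0.1, 0.6]
width: 39.8
t 54.38 pos [501.5  63.   69.8] q [ 0.68  0.16 -0.9   1.95  0.14  1.07 -0.33] F [ 0.7 -0.1  0.6] w 39.8 yaw_y -2.6 zax [ 0.03   0.013 -0.999]
```

View pics/s26a.png

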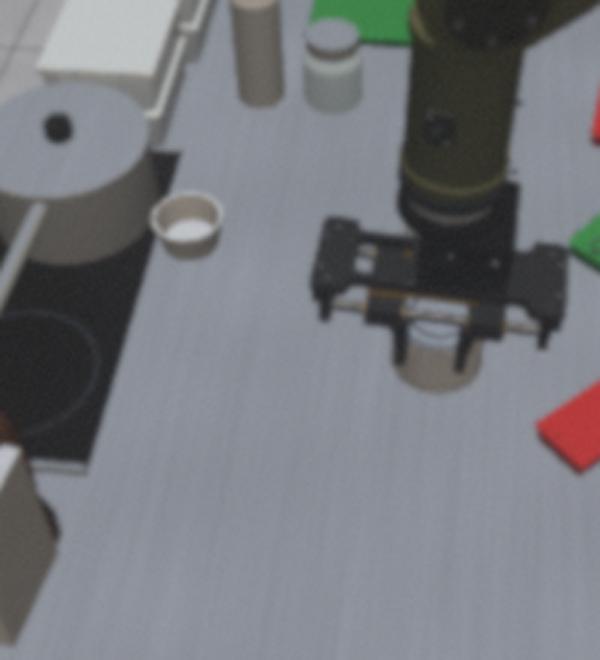

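View pics/t26a.png

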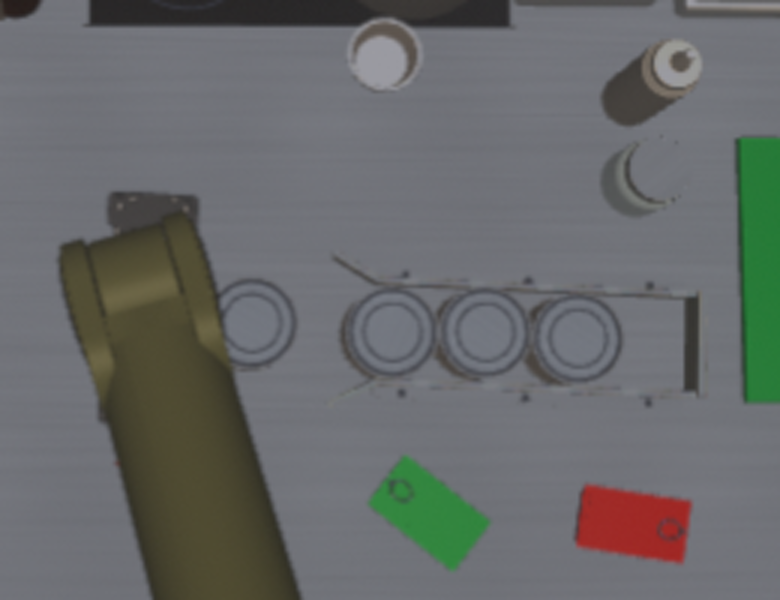

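```bash
python3 -c "
from h import *
for u in ((251,323),(391,333),(484,333),(577,338)): print(P('top',240+u[0]/3,110+u[1]/3,64)[:2].round(1))
for p in ((495,42,70),(495,42,-27),(494,16,-27),(491,-70,-27),(489.7,-100,-27)): print(p,togo(p,-2.6))"
```

```text
[492.8 -32.5]
[ 483.6 -162.2]
[ 483.6 -248.9]
[ 478.9 -336. ]
(495, 42, 70) (array([-2.11, -0.55, -0.06]), np.float64(-0.018179071952090453))
(495, 42, -27) (array([-2.25, -0.84,  9.64]), np.float64(-0.018179071952090453))
(494, 16, -27) (array([-4.85, -0.82,  9.6 ]), np.float64(-0.018179071952090453))
(491, -70, -27) (array([-13.45,  -0.73,   9.49]), np.float64(-0.018179071952090453))
(489.7, -100, -27) (array([-16.46,  -0.72,   9.45]), np.float64(-0.018179071952090453))
```

```bash
python3 -m inch '[{"gripper":4,"slide":[-2.1,-0.6,0],"twist":0},{"gripper":4,"slide":[-2.1,-0.6,3],"twist":0},{"gripper":4,"slide":[-2.2,-0.8,6],"twist":0},{"gripper":4,"slide":[-2.2,-0.8,9],"twist":0},{"gripper":4,"slide":[-2.2,-0.8,9.6],"twist":0},{"gripper":4,"slide":[-2.2,-0.8,9.6],"twist":0},{"gripper":4,"slide":[-3.5,-0.8,9.6],"twist":0},{"gripper":4,"slide":[-5,-0.8,9.6],"twist":0},{"gripper":4,"slide":[-6.5,-0.8,9.6],"twist":0},{"gripper":4,"slide":[-8,-0.8,9.6],"twist":0},{"gripper":4,"slide":[-9.5,-0.8,9.5],"twist":0},{"gripper":4,"slide":[-11,-0.8,9.5],"twist":0},{"gripper":4,"slide":[-12.5,-0.8,9.5],"twist":0},{"gripper":4,"slide":[-13.5,-0.8,9.5],"twist":0},{"gripper":4,"slide":[-13.5,-0.8,9.5],"twist":0}]'; python3 -c "
from h import *
st()
print(togo((490,-95,-27),-2.6))
im=snap('side','s27');crop(im,200,70,400,290,3,'s27a')
im=snap('top','t27');crop(im,240,110,500,310,3,'t27a')"
```

```text
clock: 56.35
eef_pos: [490.5, -69.2, -26.8]
tool_rot: [2.263, 2.163, 0.051]
contact_force: [0.5, 7.2, 4.4]
width: 40.2
t 56.35 pos [490.5 -69.2 -26.8] q [ 0.83  0.28 -0.8   2.05  0.24  0.88 -0.14] F [0.5 7.2 4.4] w 40.2 yaw_y -2.6 zax [ 0.031  0.015 -0.999]
(array([-2.58,  0.07, -0.02]), np.float64(-0.018834032943829015))
```

View pics/s27a.png

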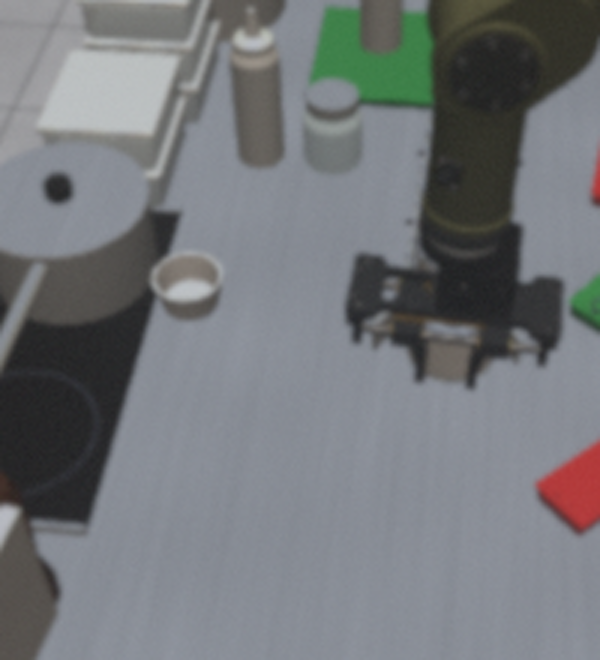

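View pics/t27a.png

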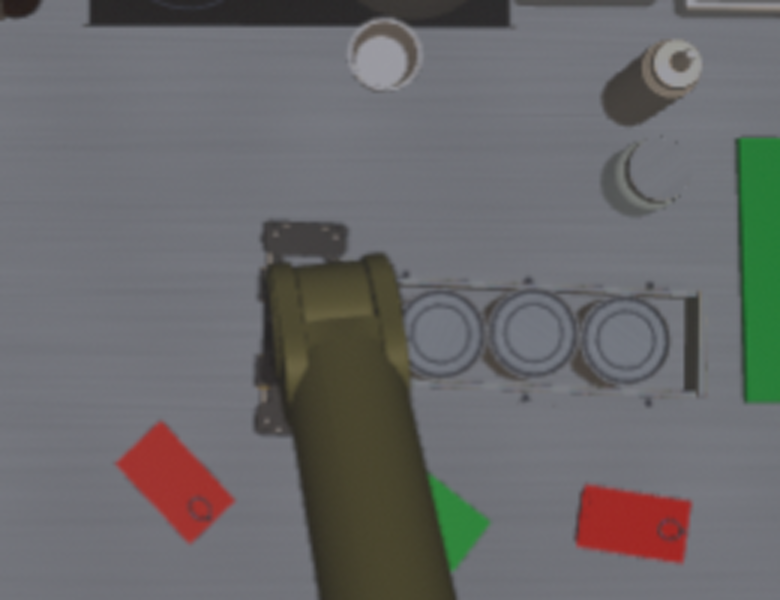

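```bash
python3 -m inch '[{"gripper":4,"slide":[-0.8,0,0],"twist":0},{"gripper":4,"slide":[-1.6,0,0],"twist":0},{"gripper":4,"slide":[-2.4,0.1,0],"twist":0},{"gripper":4,"slide":[-2.8,0.1,0],"twist":0},{"gripper":4,"slide":[-2.8,0.1,0],"twist":0}]'; python3 -m inch '[{"gripper":4,"slide":[-0.3,0,0],"twist":0},{"gripper":4,"slide":[-0.6,0,0],"twist":0},{"gripper":4,"slide":[-0.6,0,0],"twist":0}]';  python3 -c "
from h import *
im=snap('top','t28');crop(im,240,110,500,310,3,'t28a')"
```

```text
clock: 57.08
eef_pos: [491.3, -93.9, -26.8]
tool_rot: [2.262, 2.166, 0.057]
contact_force: [2.0, 11.8, 5.0]
width: 39.9
clock: 57.45
eef_pos: [491.5, -96.4, -26.7]
tool_rot: [2.263, 2.17, 0.063]
contact_force: [1.4, 11.3, 4.8]
width: 40.0
```

View pics/t28a.png

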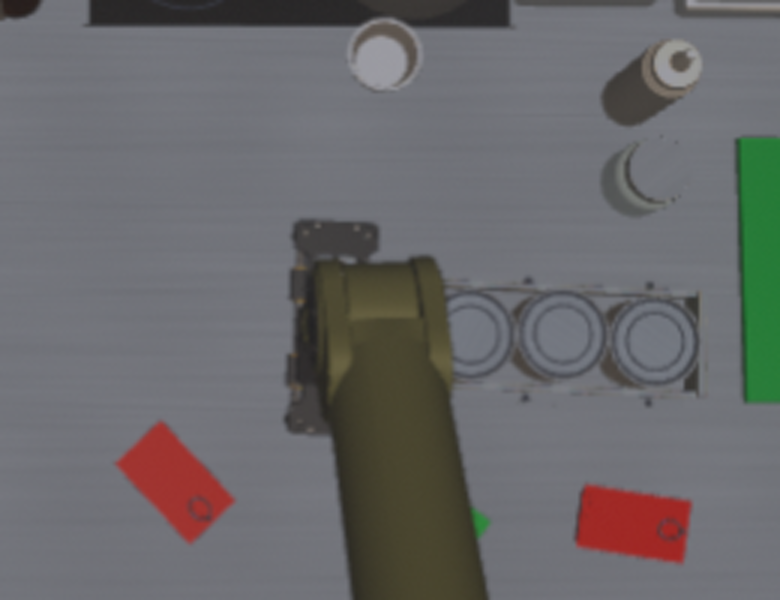

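```bash
python3 -c "
from h import *
print(P('top',240+655/3,110+341/3,64))"; python3 -m inch '[{"gripper":4,"slide":[-0.4,0,0],"twist":0},{"gripper":4,"slide":[-0.8,0,0],"twist":0},{"gripper":4,"slide":[-0.8,0,0],"twist":0}]'; python3 -m inch '[{"gripper":4,"slide":[-0.4,0,0],"twist":0},{"gripper":4,"slide":[-0.8,0,0],"twist":0},{"gripper":4,"slide":[-0.8,0,0],"twist":0}]'; python3 -c "
from h import *
st();im=snap('top','t29');crop(im,240,110,500,310,3,'t29a')"
```

```text
[ 476.05015817 -409.50500174   64.        ]
clock: 57.88
eef_pos: [491.4, -100.1, -26.7]
tool_rot: [2.263, 2.175, 0.069]
contact_force: [1.0, 12.6, 5.8]
width: 40.0
clock: 58.25
eef_pos: [491.3, -99.6, -26.6]
tool_rot: [-2.256, -2.177, -0.079]
contact_force: [0.2, 20.3, 9.0]
width: 39.8
t 58.25 pos [491.3 -99.6 -26.6] q [ 0.9   0.3  -0.79  2.03  0.22  0.88 -0.04] F [ 0.2 20.3  9. ] w 39.8 yaw_y -2.1 zax [ 0.033  0.039 -0.999]
```

View pics/t29a.png

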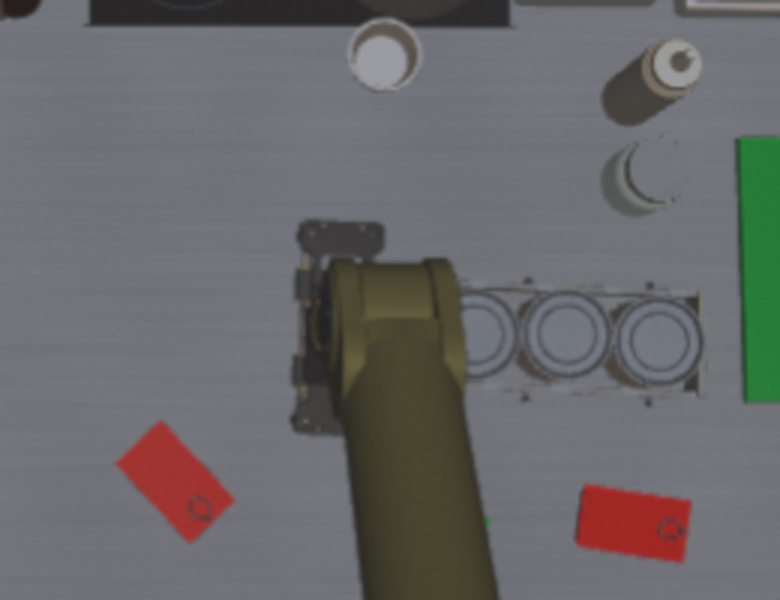

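```bash
python3 -m inch '[{"gripper":4,"slide":[1.5,0,0],"twist":0},{"gripper":4,"slide":[4,0,0],"twist":0},{"gripper":4,"slide":[7,0,-3],"twist":0},{"gripper":4,"slide":[10,0,-8],"twist":0},{"gripper":4,"slide":[14,0,-13],"twist":0},{"gripper":4,"slide":[19,0,-16],"twist":0},{"gripper":4,"slide":[24,0,-18],"twist":0},{"gripper":4,"slide":[29,0,-18],"twist":0},{"gripper":4,"slide":[34,0,-18],"twist":0},{"gripper":4,"slide":[34,0,-18],"twist":0},{"gripper":4,"slide":[34,0,-18],"twist":0}]'; python3 -c "
from h import *
st();im=snap('top','t30');crop(im,320,170,500,270,4.4,'t30a');cv2.imwrite('pics/t30.png',im);im=snap('side','s30');crop(im,280,60,440,200,5,'s30a')"
```

```text
clock: 59.68
eef_pos: [497.3, 231.0, 165.9]
tool_rot: [-2.258, -2.177, -0.076]
contact_force: [-0.5, -0.3, 0.0]
width: 40.1
t 59.67 pos [497.3 231.  165.9] q [ 0.52  0.2  -1.09  1.74  0.17  1.26 -0.65] F [-0.5 -0.3  0. ] w 40.1 yaw_y -2.1 zax [ 0.032  0.037 -0.999]
```

View pics/t30a.png

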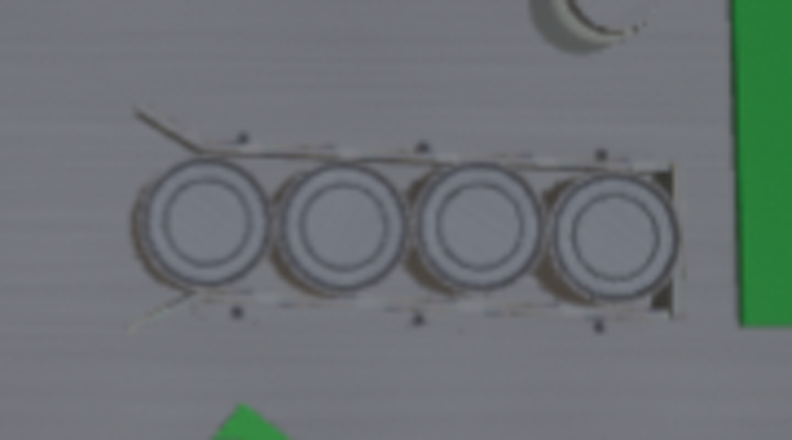

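View pics/s30a.png

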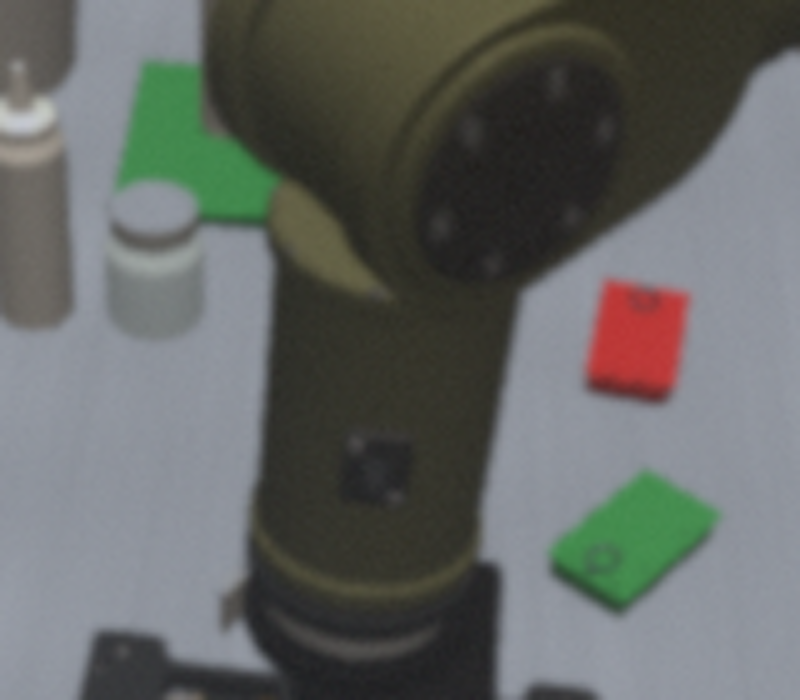

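View pics/t30.png

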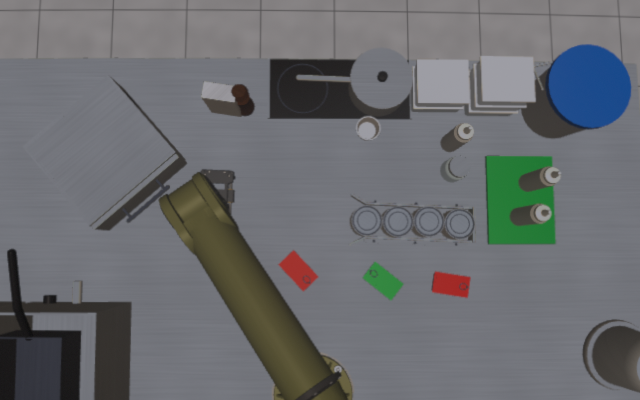

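```bash
python3 -c "
from h import *
im=cv2.imread('pics/t30.png')
Q=np.array([P('top',320+u/4.4,170+v/4.4,64)[:2] for u,v in((206,222),(343,228),(481,226),(615,237))])
print(Q.round(1),np.linalg.norm(np.diff(Q,axis=0),axis=1).round(1))
print('off axis',(Q[:,0]-(488.1+.0454*(Q[:,1]+150.6))).round(1))
for v in ((200,150),(195,292),(668,170),(668,312)): print('rail',P('top',320+v[0]/4.4,170+v[1]/4.4,34)[:2].round(1))
"
```

```text
[[ 485.1 -152.4]
 [ 481.3 -239.4]
 [ 482.5 -327.6]
 [ 475.5 -413.6]] [87.1 88.2 86.3]
off axis [-2.9 -2.8  2.5 -0.7]
rail [ 533.3 -152.8]
rail [ 441.6 -148.7]
rail [ 520.6 -459.2]
rail [ 428.2 -456.8]
```

```bash
python3 -c "
from h import *
print(togo((330,340,200)))"
```

```text
(array([ 10.45, -17.08,  -3.52]), None)
```

```bash
python3 -m inch '[{"gripper":4,"slide":[2,-4,-3],"twist":0},{"gripper":4,"slide":[5,-8,-3.5],"twist":0},{"gripper":4,"slide":[8,-13,-3.5],"twist":0},{"gripper":4,"slide":[10.5,-17,-3.5],"twist":0},{"gripper":4,"slide":[10.5,-17,-3.5],"twist":0},{"gripper":4,"slide":[10.5,-17,-3.5],"twist":0},{"gripper":4,"slide":[10.5,-17,-3.5],"twist":0}]'; python3 -c "
from h import *
st();im=snap('side','s31');crop(im,230,60,440,260,3,'s31a');im=snap('top','t31');crop(im,20,60,500,310,1.6,'t31a')"
```

```text
clock: 60.65
eef_pos: [332.2, 339.1, 199.8]
tool_rot: [-2.264, -2.17, -0.076]
contact_force: [0.4, -0.6, -0.3]
width: 40.2
t 60.65 pos [332.2 339.1 199.8] q [ 0.51 -0.21 -1.19  1.85 -0.21  1.32 -0.68] F [ 0.4 -0.6 -0.3] w 40.2 yaw_y -2.4 zax [ 0.032  0.037 -0.999]
```

View pics/s31.png

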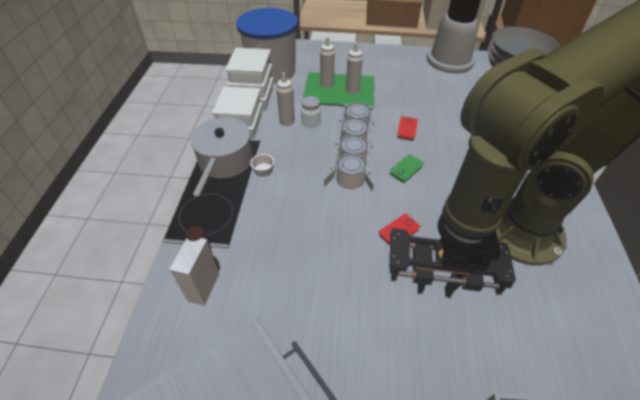

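View pics/s31a.png

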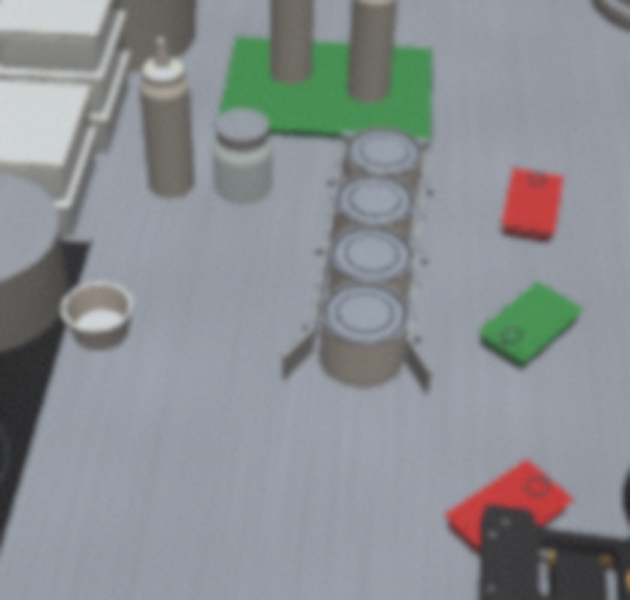

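View pics/t31a.png

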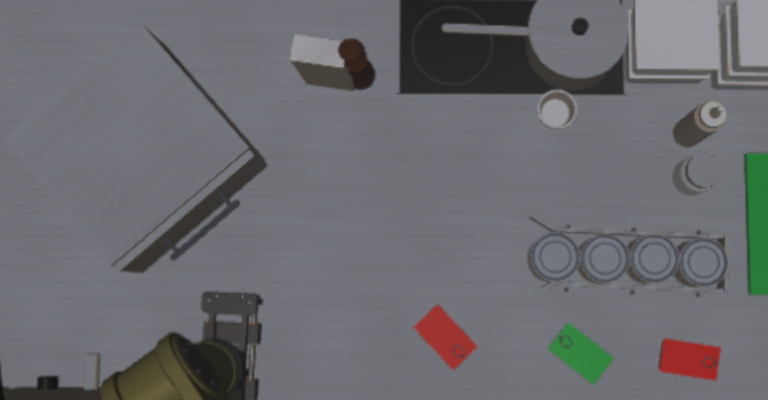

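```bash
python3 -c "
import cv2,numpy as np
a=cv2.imread('pics/top0.png')[150:250,85:195];b=cv2.imread('pics/t31.png')[150:250,85:195]
cv2.imwrite('pics/cmp.png',cv2.resize(np.hstack([a,b]),None,fx=3.6,fy=3.6,interpolation=cv2.INTER_CUBIC))"
```

```text
(no output)
```

View pics/cmp.png

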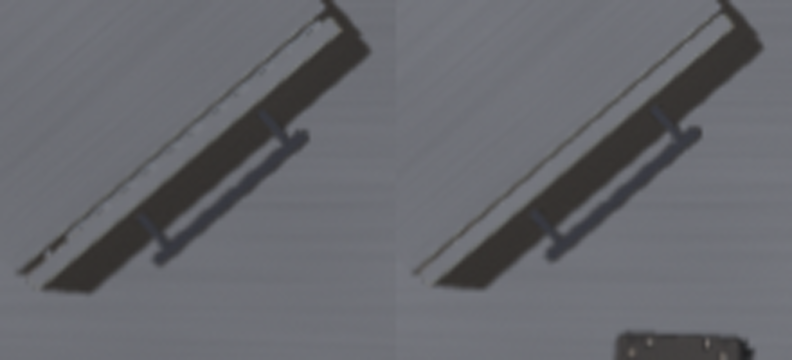

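```bash
python3 -c "
from workcell import manip
print(manip.hand_in())"
```

```text
the job is handed in; nothing more can be done
None
```

I finished the job and handed it in at about 61 s on the clock; `hand_in` gives no verdict, so I don't know the score.

**What I did**
- **Drawer and fish tins:** I opened the drawer about 18 cm and laid both bare-metal fish tins flat in it, side by side. I then pushed it shut against its stop.
- **Round tins:** I pushed the three loose tins into the lane behind the one already there. The row stopped moving against about 20 N at the end stop.

**Last checks**
- **Tin spacing:** the centres are 87.1, 88.2 and 86.3 mm apart, against 87 mm for touching tins. The deepest is at y −413.6 mm, against about −413.5 mm expected at the stop.
- **Tin alignment:** all four are within 3 mm of the lane axis and look upright in both views.
- **Drawer:** the closing force rose to about 16 N with no more movement. In the last top view the front sits about 4 mm further in than at the start, so it began slightly ajar. I last saw the fish tins just before closing, lying flat.
- **Bystanders:** the jar, the white dish and the red and green look-alikes look unmoved in the last pictures.

**What failed or disagreed**
- **Tool height:** the real fingertips sit about 38 mm higher than the reported tool position, which I confirmed by touching the worktop. My first grip on the handle closed on air because of this, and I allowed for it afterwards.
- **Camera heights:** heights worked out from the two cameras came out about 5–8 mm low for the round tin tops.
- **Knocked tin:** one round tin was shifted a few centimetres partway through; I measured it again before pushing it.
- **Tool tilt:** the tool slowly tilted to about 0.05 rad, with no effect that I noticed.

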